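# Ring up and pack a market order

### The arm

A 6-joint arm with a two-finger parallel gripper is mounted at the origin on the work surface. World frame = base frame: x ahead of the robot, y to its left, z up, the work surface at z = 0. Lengths are in mm, angles in rad, forces in N, time in s.
With the tool pointing down it reaches from about 400 to 825 mm from the base axis. Payload 7 kg.
Tool frame: the origin (TCP) lies between the finger pads; the fingertips stand 17 mm ahead of it and the grasp point (between the pads) lies 2 mm behind it; z points along the fingers, y is the line along which they close (so a half turn about z gives the same grasp; the last joint's range is limited). The gripper opens to 88 mm and grips with 3 to 60 N. Pads are 19 mm wide; open, the fingers measure 130 mm over their backs; the gripper's body (78 mm by 193 mm) begins 47 mm behind the grasp point.
Start: joints at [1.428, 0.359, 0.012, 0, -1.224, -0.288], TCP at [281.884, 613.3, 243.561] pointing down, gripper open.
Joint ranges: [-3.07, 3.07], [-1.43, 2.12], [-1.02, 1.25], [-3.03, 1.67], [-3.05, -0], [-3.03, 3.03]. Speed limits (rad/s): [2.39, 2.39, 3.01, 3.14, 3.14, 3.14].

### API

Orientations are given as a unit quaternion [x, y, z, w].
In Python, from station import monitor, eyes, r, nets gives the robot as it stands.
- The arm moves only by the tool drive_tool, never from a script. Its argument "plan" is a list of rows, each an object of numbers: "dx", "dy", "dz": the shift along the tool's x, y, z in m; "turn": the turn about the tool's z in rad. A call has 1 to 20 rows; each row is the pose to reach, as a shift and turn from the pose commanded when the call began, along the tool's axes at that moment; what a row does not reach only later rows make up. A row lasts 1/8 s, in which the tool goes at most 62.5 mm and 10.7 degrees, less where a joint would pass 70% of its speed; a pose out of reach is approached as far as the arm can. A call with a gripper value outside its range is refused whole. "hand" is the closure, from 0 (fully open) to 1 (shut), set as the call begins (left out, the last holds). The fingers move at their own pace and stop on an object; "force" is the grip in N (left out, the last holds). Time passes only in rows, so rows that repeat a pose let the fingers close. It gives the time, the measured TCP pose, the force, the opening and the grip force at its end, in the units of the state.
- monitor.sense(): the state, without advancing time (a new reading comes with each control period).
- eyes.camera(name): name is "side" or "top"; returns a dict with "img" (384x512x3 uint8, red, green, blue), "camera_matrix" (3x3 intrinsics, pixels), "rvec" (rotation vector, rad) and "tvec" (3), from world to camera coordinates, as OpenCV has them. Camera axes: x right, y down, z forward; pixel columns grow to the right and rows downward; lengths in mm; the calibration is good to about 2 mm. A picture is of the moment at which its call begins. There is no depth.
- r.job_done(): hands the job in; it is judged then, once.
Trained networks look in a picture, given as the dict that the camera call returned (one of the last four; its "shot" number tells which), for a name from the list of things; names that differ only in an ending like _2 or _b are one class to them, and where a whole thing is asked for, a point or a joint stands for the part that bears it (a point fixed in the world has none). Each returns a list of dicts, best first, with "confidence" (0 to 1); they miss things now and then, are a little off and sometimes report something else, mostly with a low value. They report only what shows in the picture. A call takes as long as a camera call.
- nets.find_in(target, picture): "box" ([centre column, centre row, width, height] in pixels, round what is visible of it).
- nets.trace(target, picture): "region" (384x512 bool, what is visible of it) and "box" ([centre column, centre row, width, height] in pixels, round what is visible of it).
- nets.pinpoint(target, picture): "centre" ([column, row] in pixels: a listed point, or the origin of a listed thing).
The state is a dict: "time": time; "q": joint angles; "qvel": joint speeds; "joint_efforts": joint torques, N m; "ee_pos": TCP position; "eef_rot": TCP orientation; "force": force on the tool from outside, world axes, zero at the start; "ft_torque": the same for the moment, N m; "grip_width": opening from 0.0 (shut) to 1.0 (fully open); "finger_force": force on a finger pad.
Only numpy, scipy, OpenCV 4.12 (cv2) and the standard library are available. Lean on these libraries where they do the work, as an engineer would, in place of code of your own. Each camera call takes 0.05 s, during which the arm holds its last target. There are 200 camera calls.

### The job

Ring up and pack this customer's order at the market stall. Stand the large jar on the scanner's spot with its label squarely facing the scanner window and let go so that it reads, and after that do the same with the small jar; both scanned jars go upright onto the flat green order tray. Stand every horseradish root from the rack upright in the holder, tip down, one to a cup, at any point in the job, and leave the other goods on the counter where they are.

Things in the scene. Friction and masses are not known exactly. Their poses are not given: they have to be found in the camera images.
- large_jar: Sealed squat pickle jar, the larger of the two: upright cylinder 68 mm across, 82 mm high, about 380 g, steel lid on top. Origin at the centre of its underside, z up. A paper label with a black bar mark is on the +x side of the glass; a 14 mm wide paper seal strip runs from the centre of the lid over its rim down to the label, so the label's side shows from above too. Starts upright on the table in front of the robot.
- large_jar_label (a point): Middle of the large jar's label side: 34 mm from its axis along +x, 41 mm up.
- small_jar: Sealed squat pickle jar, the smaller of the two: upright cylinder 56 mm across, 66 mm high, about 200 g, steel lid on top. Origin at the centre of its underside, z up. A paper label with a black bar mark is on the +x side of the glass; a 14 mm wide paper seal strip runs from the centre of the lid over its rim down to the label, so the label's side shows from above too. Starts upright on the table in front of the robot.
- small_jar_label (a point): Middle of the small jar's label side: 28 mm from its axis along +x, 33 mm up.
- scanner: Fixed grey scanner block (100 mm wide, 90 mm high) with an aluminium plate in front of it, 110 x 110 mm and 6 mm thick, with a black ring 80 mm across drawn round the scanning spot. Origin at the middle of the plate, on the table; z up; +x points from the spot to the block, whose dark window (face at x = +77 mm, looking to -x) is therefore on the +x side of a jar on the spot. A jar facing it has its own +x along the scanner's +x.
- scan_spot (a point): The scanning spot: centre of the ring, on the plate's upper face, 6 mm above the table.
- tray: Fixed flat green plastic order tray for the jars: a rimless slab 150 (x) x 240 (y) x 6 mm thick with a thin white line round its edge. Origin under its centre, on the table; z up. Both jars fit side by side along y (for instance at y = -55 and +55 mm), standing on its upper face 6 mm above the table.
- rack: Fixed sloping wooden display rack, 250 mm wide (y), on the table. Its board slopes at 27 degrees from high at -x (the robot's side) to low at +x, with four lanes 60 mm apart (y = -90, -30, 30, 90 mm) between 12 mm high battens on the lower half, and a stop strip at the low end. The roots lie in the lanes. Origin under its centre, on the table. The board's upper end is at x = -44 mm, 96 mm high, and the upper 45 mm of each root sticks out freely beyond it.
- holder: Fixed root holder: plank 85 x 260 x 12 mm carrying four round green upright cups in a row along y, at y = -90, -30, 30 and 90 mm. Each cup is 54 mm outside, 48 mm inside, its rim 100 mm above the table and its inner floor 16 mm above the table; it takes one root. Origin under the plank's centre, on the table; z up.
- root_0: Brown horseradish root, rigid, 190 mm long, about 90 g, along its own x axis: round, 26 mm thick with a pale flat-cut crown at +x, tapering over the last 45 mm to a 12 mm tip at -x. Origin mid-length on the axis (95 mm from either end). Starts in a lane of the rack, crown up the slope towards the robot, 27 degrees above level. Two to four roots are present in a run; the others are absent (None).
- root_0_tip (a point): The thin lower end of root_0, on its axis.
- root_1: Brown horseradish root, rigid, 190 mm long, about 90 g, along its own x axis: round, 26 mm thick with a pale flat-cut crown at +x, tapering over the last 45 mm to a 12 mm tip at -x. Origin mid-length on the axis (95 mm from either end). Starts in a lane of the rack, crown up the slope towards the robot, 27 degrees above level. Two to four roots are present in a run; the others are absent (None).
- root_1_tip (a point): The thin lower end of root_1, on its axis.
- root_2: Brown horseradish root, rigid, 190 mm long, about 90 g, along its own x axis: round, 26 mm thick with a pale flat-cut crown at +x, tapering over the last 45 mm to a 12 mm tip at -x. Origin mid-length on the axis (95 mm from either end). Starts in a lane of the rack, crown up the slope towards the robot, 27 degrees above level. Two to four roots are present in a run; the others are absent (None).
- root_2_tip (a point): The thin lower end of root_2, on its axis.
- root_3: Brown horseradish root, rigid, 190 mm long, about 90 g, along its own x axis: round, 26 mm thick with a pale flat-cut crown at +x, tapering over the last 45 mm to a 12 mm tip at -x. Origin mid-length on the axis (95 mm from either end). Starts in a lane of the rack, crown up the slope towards the robot, 27 degrees above level. Two to four roots are present in a run; the others are absent (None).
- root_3_tip (a point): The thin lower end of root_3, on its axis.
- celeriac: Celeriac, a beige knob 94 mm across, 85 mm high; leave alone. Origin at the centre of its underside.
- onion_0: Onion 56 mm across, 62 mm high, on the far side; leave alone. Origin at the centre of its underside.
- onion_1: Onion 56 mm across, 62 mm high, on the robot's side by the rack; leave alone. Origin at the centre of its underside.
- coin_dish: Low steel coin dish 84 mm across, 22 mm high; leave alone. Origin at the centre of its underside.
- tape_roll: Cardboard tape roll 72 mm across, 24 mm high, lying flat; leave alone. Origin at the centre of its underside.
- scale_weight: Brass scale weight 48 mm across, 74 mm high; leave alone. Origin at the centre of its underside.

How it is judged:
By the outcome, as a careful person would: the job done as asked, in the order asked, and still so for the second after the job is handed in, with the robot touching nothing.
Of root_0, root_1, root_2, root_3 only 2 to 4 are there at a start; the rules pass over those that are not, and their reading is None.
At some moment in a run one of large_jar, small_jar may be knocked a few centimetres aside while the robot is not near it.
Once in a run the grip may slacken for a moment while it holds something.
It also fails if it takes over 210 s, if anything falls off the work surface, if the arm or the gripper's body presses on something with over 40 N, if the wrist force passes 120 N, or if a joint passes its speed limit or range.

## Working session

There is one attempt and no reset: what is moved stays moved. The work goes in short steps, Python scripts to look and compute and a tool call to move; the robot and the scene stay as the last step left them, time stands still between calls to the robot, and variables do not carry over. Pictures are saved under pics/ and viewed, at most 14 in all, crops included, and the job is handed in when it is done.

Besides the shell and the picture viewer there is one more tool, called after "Call:" by a JSON object that holds its "method" and its "body". drive_tool: Moves the arm, as the interface text tells. Its arguments: {"type":"object","properties":{"plan":{"type":"array","items":{"type":"object","properties":{"dx":{"type":"number"},"dy":{"type":"number"},"dz":{"type":"number"},"turn":{"type":"number"}}}},"hand":{"type":"number"},"force":{"type":"number"}},"required":["plan"]}

```bash
ls; mkdir -p pics
cat > h.py <<'E'
import numpy as np, cv2
from station import monitor, eyes, r, nets
def cam(n): return eyes.camera(n)
def ray(p,uv):
    R=cv2.Rodrigues(np.array(p["rvec"],float))[0]; t=np.array(p["tvec"],float).ravel()
    K=np.array(p["camera_matrix"],float)
    d=R.T@np.linalg.inv(K)@np.array([uv[0],uv[1],1.0]); return -R.T@t,d
def atz(p,uv,z):
    o,d=ray(p,uv); return o+d*(z-o[2])/d[2]
def proj(p,X):
    return cv2.projectPoints(np.array(X,float).reshape(-1,3),np.array(p["rvec"],float),np.array(p["tvec"],float),np.array(p["camera_matrix"],float),None)[0].reshape(-1,2)
def tri(p1,u1,p2,u2):
    o1,d1=ray(p1,u1);o2,d2=ray(p2,u2)
    s=np.linalg.lstsq(np.stack([d1,-d2],1),o2-o1,rcond=None)[0]
    a,b=o1+d1*s[0],o2+d2*s[1]; return (a+b)/2,np.linalg.norm(a-b)
def save(p,n,crop=None,s=1):
    im=p["img"][:,:,::-1]
    if crop: im=im[crop[1]:crop[3],crop[0]:crop[2]]
    cv2.imwrite("pics/"+n+".png",cv2.resize(im,None,fx=s,fy=s,interpolation=cv2.INTER_CUBIC))
E
python3 - <<'E'
from h import *
np.set_printoptions(precision=1,suppress=True)
s=monitor.sense(); print(s)
for n in("top","side"):
    p=cam(n); save(p,n+"0",s=1.5); print(n,ray(p,(256,192)),p["camera_matrix"])
    for t in ["large_jar","small_jar","scanner","tray","rack","holder","root_0","celeriac","onion_0","coin_dish","tape_roll","scale_weight"]:
        for d in nets.pinpoint(t,p)[:4]:
            print(t,round(d["confidence"],2),np.array(d["centre"]),atz(p,d["centre"],0)[:2] if t!="root_0" else atz(p,d["centre"],65)[:2])
E
```

```text
pics
{'time': 0.0, 'q': array([ 1.4,  0.4,  0. , -0. , -1.2, -0.3]), 'qvel': array([ 0.,  0.,  0., -0., -0., -0.]), 'joint_efforts': array([  0. , -58.3,  29.3,   7. ,   0. ,  -0. ]), 'ee_pos': array([281.7, 612.9, 242.6]), 'eef_rot': array([ 1. , -0.2, -0. ,  0. ]), 'force': array([ 0.9, -0.2, -0. ]), 'ft_torque': array([-0.,  0., -0.]), 'finger_force': 0.0, 'grip_width': 0.9985572956303636}
top (array([ 372.8,   40.8, 1416.2]), array([ 0.1,  0. , -1. ])) [[467.7   0.  257.7]
 [  0.  467.7 194.7]
 [  0.    0.    1. ]]
large_jar 0.81 [302.2 245.6] [415.4 -60.5]
large_jar 0.47 [185.6 177.7] [626.3 294.4]
small_jar 0.75 [269.7 232. ] [457.   36.8]
small_jar 0.69 [232.2 259.4] [375.7 150.2]
small_jar 0.57 [168.6 186.3] [600.  346.6]
small_jar 0.46 [341.  149.5] [ 709.6 -185.9]
scanner 0.61 [277.1 198.1] [560.1  13.1]
scanner 0.16 [163.7 221.9] [490.3 359.4]
tray 0.66 [363.7 238.7] [ 434.6 -245.2]
rack 0.89 [179.1 218.5] [500.3 312.5]
rack 0.34 [222.6 150.6] [710.5 180.4]
holder 0.89 [382.8 187.6] [ 589.3 -309. ]
holder 0.42 [197.7 201. ] [553.5 256.2]
root_0 0.9 [180.4 209. ] [522.2 296
[... 656 characters left out ...]
1 [273.6 210.2] [569.    8.6]
tray 0.96 [294.7 270.6] [ 422.4 -243.7]
rack 0.72 [203.7 185.1] [484.4 305.6]
holder 0.89 [351.7 255.4] [ 583.1 -302. ]
holder 0.39 [347.9 217.4] [ 719.2 -177.5]
root_0 0.68 [211.4 163.4] [537.3 324.9]
root_0 0.65 [183.9 157.6] [485.1 438.9]
root_0 0.58 [199.7 157.3] [532.4 400.1]
root_0 0.53 [227.6 164.7] [576.4 275.5]
onion_0 0.69 [332.4 205.2] [736.6 -97.9]
onion_0 0.57 [201.4 215.5] [372.1 139.3]
coin_dish 0.62 [291.1 227.4] [546.7 -98.5]
coin_dish 0.46 [236.7 167.7] [660.  338.4]
tape_roll 0.66 [181.3 201.4] [365.1 259.6]
tape_roll 0.29 [223.7 164.5] [637.2 397.3]
scale_weight 0.5 [351.  218.7] [ 720.9 -188.4]
scale_weight 0.25 [297.2 268.6] [ 432.7 -242.5]
```

View pics/top0.png

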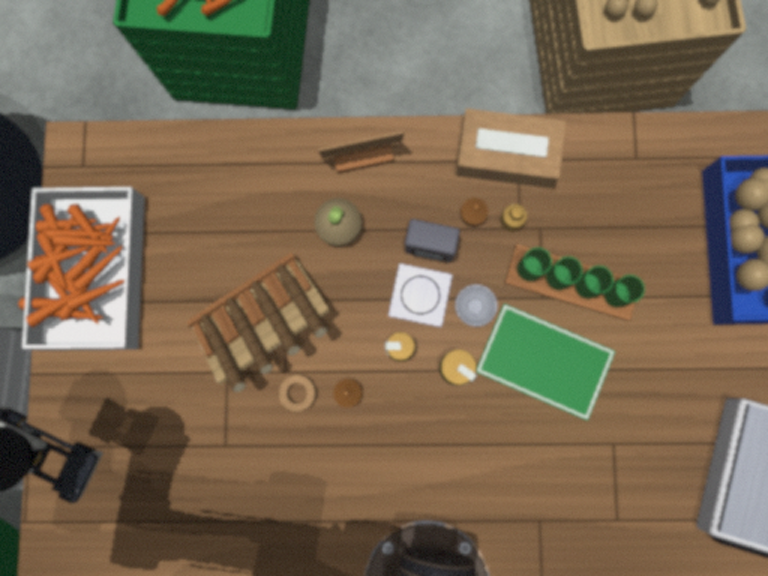

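View pics/side0.png

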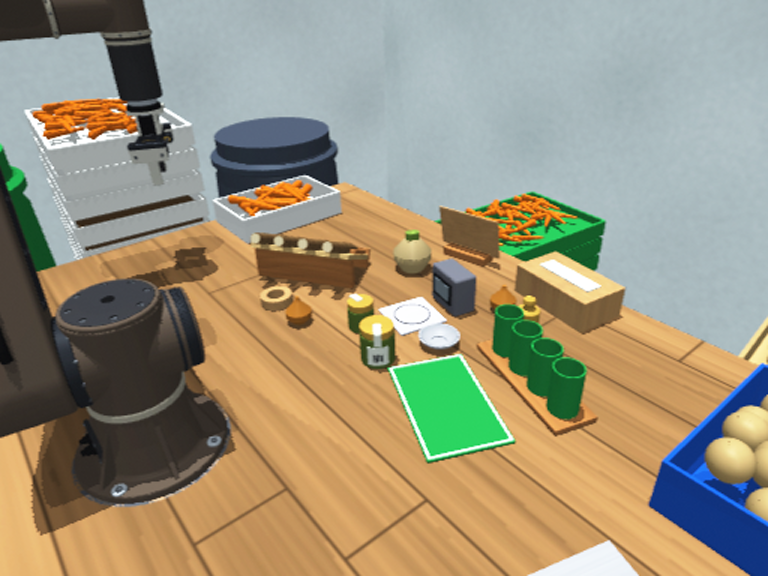

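The top view shows the rack at about (265,320), the small jar at (400,346), the large jar at (458,367), the scanner spot at (420,295), the tray at (545,362) and the holder at (575,280). The side view shows the large label facing the camera at (377,357). Next I'll zoom in and measure.

```bash
cat > look1.py <<'E'
from h import *
np.set_printoptions(precision=1,suppress=True)
t=cam("top"); s=cam("side")
a=cv2.resize(t["img"][160:265,120:235],(575,525),interpolation=cv2.INTER_CUBIC)
save(t,"rack_t",(120,160,235,265),5); save(s,"rack_s",(150,140,260,210),6)
save(t,"jars_t",(240,150,440,285),4)
for n,h in(("large_jar",82),("small_jar",66)):
    for d in nets.pinpoint(n,t)[:1]: print(n,"top",d["centre"],atz(t,d["centre"],0))
    for d in nets.pinpoint(n,s)[:1]: print(n,"side",d["centre"],atz(s,d["centre"],0))
    for p,q in((t,"top"),(s,"side")):
        for d in nets.pinpoint(n+"_label",p)[:2]: print(n,"label",q,d["confidence"],d["centre"],atz(p,d["centre"],h/2))
    m=nets.trace(n,t)[0]; print(m["box"],m["region"].sum())
for n in("scan_spot",):
  for p in(t,s):
    for d in nets.pinpoint(n,p)[:2]: print(n,d["confidence"],d["centre"],atz(p,d["centre"],6))
for n in("root_0","root_0_tip"):
  for p in(t,s):
    for d in nets.pinpoint(n,p)[:5]: print(n,d["confidence"],d["centre"])
for n,z in(("tray",6),("holder",100),("scanner",6)):
  m=nets.trace(n,t)[0]; reg=m["region"].astype(np.uint8)
  c=max(cv2.findContours(reg,cv2.RETR_EXTERNAL,cv2.CHAIN_APPROX_NONE)[0],key=len)
  box=cv2.boxPoints(cv2.minAreaRect(c)); print(n,box.tolist()); print(np.array([atz(t,u,z) for u in box]))
E
python3 look1.py
```

```text
large_jar top [302.7, 245.9] [414.5 -62.    0. ]
large_jar side [251.5, 241.1] [413.1 -71.8   0. ]
large_jar label top 0.65 [314.2, 250.3] [400.3 -92.2  41. ]
large_jar label side 0.62 [205.0, 181.3] [467.  261.5  41. ]
large_jar label side 0.59 [251.8, 234.6] [400.7 -91.2  41. ]
[303.7, 247.0, 24.4, 20.8] 441
small_jar top [152.8, 198.4] [562.9 394.6   0. ]
small_jar side [240.8, 218.4] [459.   41.9   0. ]
small_jar label top 0.69 [151.8, 198.7] [557.6 389.4  33. ]
small_jar label top 0.63 [258.6, 230.1] [460.9  69.6  33. ]
small_jar label side 0.83 [234.9, 203.0] [469.6  85.4  33. ]
[266.2, 230.9, 20.1, 20.9] 285
scan_spot 0.89 [277.1, 197.4] [561.5  13.2   6. ]
scan_spot 0.74 [274.6, 205.4] [584.5  21.3   6. ]
root_0 0.95 [162.2, 221.3]
root_0 0.8 [198.6, 199.5]
root_0 0.7 [184.5, 211.7]
root_0 0.56 [146.4, 234.2]
root_0 0.58 [182.2, 160.6]
root_0 0.53 [199.3, 158.1]
root_0 0.47 [226.0, 166.4]
root_0 0.43 [212.4, 162.8]
root_0_tip 0.89 [187.2, 176.9]
root_0_tip 0.59 [238.0, 167.9]
tray [[315.2241516113281, 247.81033325195312], [335.1896667480469, 201.22413635253906], [410.6206970214844, 233.55172729492188], [390.6551818847656, 280.137939453125]]
[[ 408.3  -98.8    6. ]
 [ 548.1 -162.4    6. ]
 [ 448.6 -384.1    6. ]
 [ 312.  -318.5    6. ]]
holder [[335.0235290527344, 189.83616638183594], [343.7687072753906, 159.9567108154297], [432.2613220214844, 185.8569793701172], [423.5161437988281, 215.73643493652344]]
[[ 569.  -149.3  100. ]
 [ 655.1 -176.8  100. ]
 [ 577.6 -423.4  100. ]
 [ 493.1 -394.2  100. ]]
scanner [[257.91217041015625, 210.4097442626953], [265.6243896484375, 174.4195098876953], [301.81951904296875, 182.1756134033203], [294.1072998046875, 218.1658477783203]]
[[522.3  71.8   6. ]
 [632.8  47.5   6. ]
 [607.6 -62.7   6. ]
 [497.7 -37.3   6. ]]
```

View pics/rack_t.png

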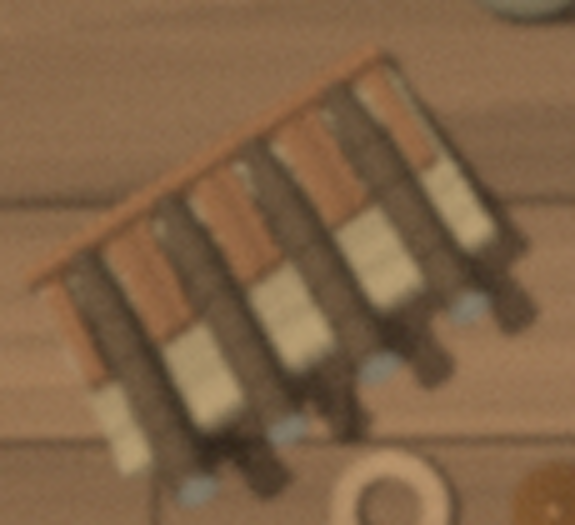

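View pics/rack_s.png

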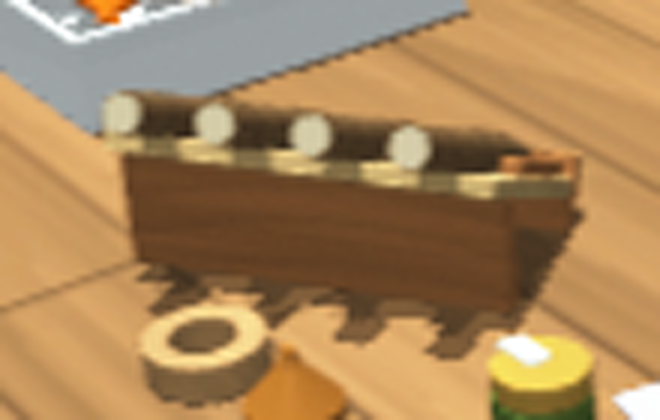

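View pics/jars_t.png

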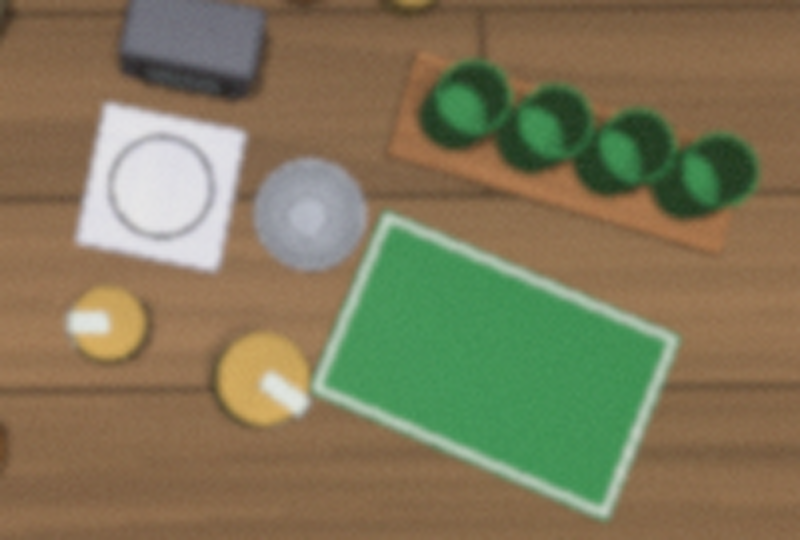

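The crop pictures show four roots, one per lane. Their crowns are at rack_t (197,490), (288,430), (380,367), (470,307) and rack_s (122,115), (215,124), (311,134), (409,147). In jars_t the small lid is at (109,323) with its strip to the left, the large lid is at (262,378) with its strip to the lower right, and the ring is at (161,187). I'll turn these into positions.

```bash
cat >> h.py <<'E'
def jar(p,uv,zt,rad,verbose=True):
    """lid centre + label yaw from picture p; uv rough lid centre. returns x,y,yaw"""
    im=p["img"].astype(int); hsv=cv2.cvtColor(p["img"],cv2.COLOR_RGB2HSV)
    c=atz(p,uv,zt)
    yy,xx=np.mgrid[0:384,0:512]; near=np.hypot(xx-uv[0],yy-uv[1])<26
    white=near&(hsv[...,1]<75)&(hsv[...,2]>165)
    yel=near&(hsv[...,0]>16)&(hsv[...,0]<32)&(hsv[...,1]>110)&(hsv[...,2]>150)
    W=np.array([atz(p,(x,y),zt)[:2] for y,x in zip(*np.where(white))]).reshape(-1,2)
    Y=np.array([atz(p,(x,y),zt)[:2] for y,x in zip(*np.where(yel))]).reshape(-1,2)
    cc=c[:2].copy()
    for _ in range(8):   # fit disc of known radius to lid pixels (hull of yellow)
        Yk=Y[np.hypot(*(Y-cc).T)<rad+5]; Wk=W[np.hypot(*(W-cc).T)<rad+1]
        A=np.vstack([Yk,Wk]); cc=np.array(cv2.minEnclosingCircle(A.astype(np.float32))[0])*.5+A.mean(0)*.5
    v=Wk.mean(0)-cc if len(Wk) else np.zeros(2)
    if verbose: print("jar",cc,"strip vec",v,"n",len(Yk),len(Wk),"yaw",np.arctan2(v[1],v[0]))
    return cc[0],cc[1],np.arctan2(v[1],v[0])
def goto(x,y,z,yaw=None):
    """shift in tool axes (mm) and turn"""
    s=monitor.sense(); from scipy.spatial.transform import Rotation as Ro
    R=Ro.from_quat(s["eef_rot"]).as_matrix(); d=R.T@(np.array([x,y,z])-s["ee_pos"])
    ty=np.arctan2(R[1,0],R[0,0]); t=0
    if yaw is not None:
        t=(ty-yaw+np.pi/2)%np.pi-np.pi/2   # tool z down: +turn lowers world yaw
    print("at",s["ee_pos"],"toolx yaw",ty,"q6",s["q"][5],"-> d(mm)",d,"turn",t,"t",s["time"])
E
cat > m.py <<'E'
from h import *
np.set_printoptions(precision=2,suppress=True)
t=cam("top"); s=cam("side")
jar(t,(305.5,244.5),82,34); jar(t,(267,231),66,28)
P=[]
for a,b in zip([(159.4,258),(177.6,246),(196,233.4),(214,221.4)],[(170.3,159.2),(185.8,160.7),(201.8,162.3),(218.2,164.5)]):
    print("crown",*tri(t,a,s,b), atz(s,b,131),atz(t,a,133))
f=lambda c:(240+c[0]/4,150+c[1]/4)
print("tray",[atz(t,f(c),6)[:2] for c in [(388,216),(676,341),(604,516),(317,387)]])
print("plate",[atz(t,f(c),6)[:2] for c in [(106,104),(244,131),(217,270),(78,243)]], "spot",atz(t,f((161,187)),6))
print("cups",[atz(t,f(c),100)[:2] for c in [(472,98),(552,122),(632,146),(712,170)]])
for n in("holder","rack"):
  for p in(t,s): print(n,atz(p,nets.pinpoint(n,p)[0]["centre"],0)[:2])
g=lambda c:(120+c[0]/5,160+c[1]/5)
# board top end corners at z~96, low corners
print("board",[atz(t,g(c),96)[:2] for c in [(133,470),(485,237)]])
goto(400,0,250,0)
E
python3 m.py
```

```text
jar [417.73 -65.41] strip vec [-10.82 -13.46] n 339 76 yaw -2.2476515021947576
jar [459.5   46.41] strip vec [-1.38 13.9 ] n 205 62 yaw 1.669431125780542
crown [382.36 339.64 127.04] 4.03591135584544 [380.49 330.49 131.  ] [380.53 339.19 133.  ]
crown [414.85 289.54 128.87] 4.408097577804588 [414.65 284.19 131.  ] [412.78 289.81 133.  ]
crown [448.39 239.26 130.25] 3.183167288682141 [448.98 237.04 131.  ] [446.85 239.63 133.  ]
crown [481.23 189.77 129.46] 3.452973602615484 [481.09 186.25 131.  ] [479.46 190.25 133.  ]
tray [array([ 539.58, -167.61]), array([ 443.61, -379.03]), array([ 315.25, -319.7 ]), array([ 411.41, -110.87])]
plate [array([627.89,  44.83]), array([605.85, -60.18]), array([499.75, -37.77]), array([521.18,  67.02])] spot [563.38   3.62   6.  ]
cups [array([ 612.41, -215.78]), array([ 594.51, -271.64]), array([ 576.7 , -327.18]), array([ 559.  , -382.41])]
holder [ 578.57 -301.86]
holder [ 581.93 -304.27]
rack [502.41 310.97]
rack [371.19 247.41]
board [array([392.16, 384.29]), array([522.38, 186.26])]
at [281.89 613.31 243.58] toolx yaw -0.4307693991014426 q6 -0.2880688607012175 -> d(mm) [363.42 507.96  -6.43] turn -0.4307693991014425 t 2.65
```

```bash
cat >> h.py <<'E'
def goto(x,y,z,yaw):
    from scipy.spatial.transform import Rotation as Ro
    s=monitor.sense(); R=Ro.from_quat(s["eef_rot"]).as_matrix(); d=R.T@(np.array([x,y,z])-s["ee_pos"])
    ty=np.arctan2(R[1,0],R[0,0]); print("at",s["ee_pos"],"yaw %.3f q6 %.2f"%(ty,s["q"][5]),"-> mm",d.round(1),"turn %.3f"%(ty-yaw),"(+-pi) t %.1f"%s["time"])
def strip(p,c,zt,rad):
    """label yaw from strip on lid: weighted by blue channel, sampled on world grid"""
    g=np.arange(-rad+4,rad-3.9,1.0); X,Y=np.meshgrid(g,g); k=np.hypot(X,Y)<rad-4
    pts=proj(p,np.stack([X[k]+c[0],Y[k]+c[1],np.full(k.sum(),zt)],1)).astype(np.float32)
    b=cv2.remap(p["img"][:,:,2],pts[:,0].reshape(1,-1),pts[:,1].reshape(1,-1),cv2.INTER_LINEAR).ravel().astype(float)
    w=np.clip(b-np.percentile(b,40)-20,0,None); P=np.stack([X[k],Y[k]],1); mu=(P*w[:,None]).sum(0)/w.sum()
    Q=P-mu; C=(Q.T*w)@Q/w.sum(); e,V=np.linalg.eigh(C); a=V[:,1]*np.sign(V[:,1]@mu)
    print("centroid yaw %.3f |%.1f|  axis yaw %.3f"%(np.arctan2(mu[1],mu[0]),np.hypot(*mu),np.arctan2(a[1],a[0])))
def overlay(p,curves,n,crop,s):
    im=cv2.resize(p["img"][crop[1]:crop[3],crop[0]:crop[2],::-1],None,fx=s,fy=s,interpolation=cv2.INTER_CUBIC)
    for c in curves:
        u=((proj(p,c)-[crop[0]-.5,crop[1]-.5])*s-.5).astype(np.int32); cv2.polylines(im,[u.reshape(-1,1,2)],False,(255,0,255),1)
    cv2.imwrite("pics/%s.png"%n,im)
def circ(x,y,z,r):
    a=np.linspace(0,2*np.pi,40); return np.stack([x+r*np.cos(a),y+r*np.sin(a),np.full(40,z)],1)
E
cat > m2.py <<'E'
from h import *
np.set_printoptions(precision=2,suppress=True)
t=cam("top"); s=cam("side")
for c in((417.7,-65.4),(416.5,-64.5)): strip(t,c,82,34)
for c in((459.5,46.4),(460,45.5)): strip(t,c,66,28)
def rings(c0):
    d=np.array([np.cos(-.297+np.pi/2),np.sin(-.297+np.pi/2)]); return [circ(*(c0+d*k),100,24) for k in(-90,-30,30,90)]
C=[circ(417.7,-65.4,82,34),circ(459.5,46.4,66,28),circ(563.5,3.5,6,40)]+rings(np.array([584,-300]))
overlay(t,C,"ov_t",(240,150,440,285),4); overlay(s,C,"ov_s",(220,170,410,290),4)
goto(417.5,-65.5,150,-2.2)
E
python3 m2.py
```

```text
centroid yaw -2.284 |14.8|  axis yaw -2.209
centroid yaw -2.185 |14.8|  axis yaw -2.218
centroid yaw 1.658 |11.4|  axis yaw 1.508
centroid yaw 1.695 |11.9|  axis yaw 1.490
at [281.88 613.29 243.54] yaw -0.431 q6 -0.29 -> mm [406.7 560.1  93.6] turn 1.769 (+-pi) t 2.8
```

View pics/ov_t.png

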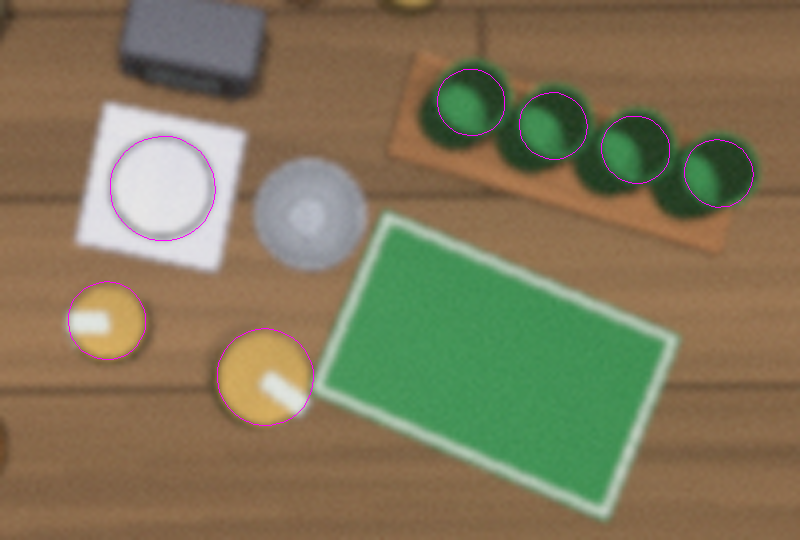

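View pics/ov_s.png

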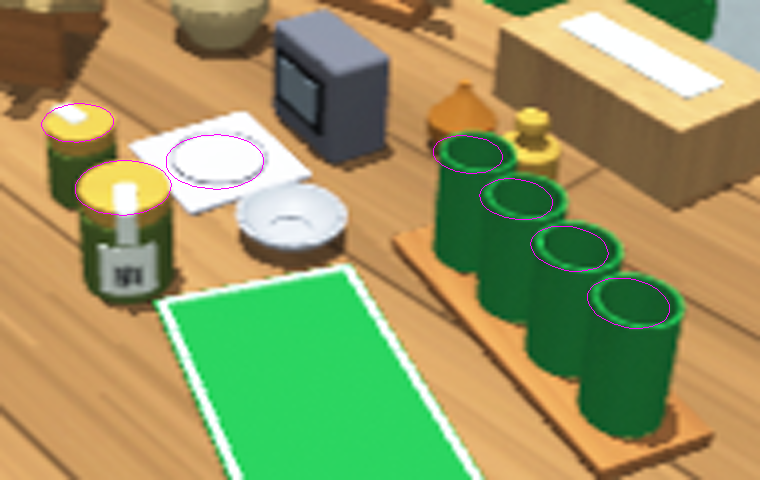

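Checked against the overlays: ring centre about (564,3.5), large jar (417,-64) with yaw -2.20, small jar (458.5,45), holder centre about (587,-302). I'll go above the large jar.

Call:
{"method": "drive_tool", "body": {"plan": [{"dx":0.4,"dy":0.56,"dz":0,"turn":1.77},{"dx":0.4,"dy":0.56,"dz":0,"turn":1.77},{"dx":0.4,"dy":0.56,"dz":0,"turn":1.77},{"dx":0.4,"dy":0.56,"dz":0,"turn":1.77},{"dx":0.4,"dy":0.56,"dz":0,"turn":1.77},{"dx":0.4,"dy":0.56,"dz":0,"turn":1.77},{"dx":0.4,"dy":0.56,"dz":0,"turn":1.77},{"dx":0.4,"dy":0.56,"dz":0,"turn":1.77},{"dx":0.4,"dy":0.56,"dz":0,"turn":1.77},{"dx":0.4,"dy":0.56,"dz":0,"turn":1.77},{"dx":0.4,"dy":0.56,"dz":0,"turn":1.77},{"dx":0.4,"dy":0.56,"dz":0,"turn":1.77},{"dx":0.4,"dy":0.56,"dz":0.05,"turn":1.77},{"dx":0.4,"dy":0.56,"dz":0.09,"turn":1.77},{"dx":0.4,"dy":0.56,"dz":0.09,"turn":1.77},{"dx":0.4,"dy":0.56,"dz":0.09,"turn":1.77}], "hand": 0, "force": 25}}

```text
time: 4.75
ee_pos: [412.6, -61.9, 155.1]
eef_rot: [-0.454, 0.891, -0.0, 0.001]
force: [1.5, 1.0, 0.2]
grip_width: 0.993
finger_force: 0.0
```

```bash
python3 -c "
from h import *
goto(417,-64,50,-2.2)
p=cam('side'); d=nets.pinpoint('large_jar',p)[0]; print(d, atz(p,d['centre'],0))
"
```

```text
at [412.56996688 -61.91517068 155.05671638] yaw -2.199 q6 -0.96 -> mm [ -0.8  -4.7 105.1] turn 0.001 (+-pi) t 4.8Traceback (most recent call last):
  File "<string>", line 4, in <module>
    p=cam('side'); d=nets.pinpoint('large_jar',p)[0]; print(d, atz(p,d['centre'],0))
                     ~~~~~~~~~~~~~~~~~~~~~~~~~~~~^^^
IndexError: list index out of range
```

Call:
{"method": "drive_tool", "body": {"plan": [{"dx":-0.001,"dy":-0.005,"dz":0.03},{"dx":-0.001,"dy":-0.005,"dz":0.065},{"dx":-0.001,"dy":-0.005,"dz":0.09},{"dx":-0.001,"dy":-0.005,"dz":0.105},{"dx":-0.001,"dy":-0.005,"dz":0.105}]}}

```text
$.plan[0]: bad value
```

Call:
{"method": "drive_tool", "body": {"plan": [{"dx":0},{"dx":0},{"dx":0},{"dx":0},{"dx":0},{"dx":0}], "hand": 1, "force": 30}}

```text
$.plan[0]: bad value
```

```bash
python3 -c "
from h import *
goto(564,3.5,56,-0.207)
"
```

```text
at [412.79300535 -61.88405086 155.32986116] yaw -2.200 q6 -0.96 -> mm [-141.6  -83.6   99.8] turn -1.993 (+-pi) t 4.8
```

Call:
{"method": "drive_tool", "body": {"plan": [{"dx":-0.001,"dy":-0.005,"dz":0.03,"turn":0},{"dx":-0.001,"dy":-0.005,"dz":0.065,"turn":0},{"dx":-0.001,"dy":-0.005,"dz":0.09,"turn":0},{"dx":-0.001,"dy":-0.005,"dz":0.105,"turn":0},{"dx":-0.001,"dy":-0.005,"dz":0.105,"turn":0}]}}

```text
time: 5.48
ee_pos: [416.5, -64.5, 48.8]
eef_rot: [-0.453, 0.891, -0.0, -0.0]
force: [-0.2, 0.1, 0.4]
grip_width: 0.999
finger_force: 0.0
```

Call:
{"method": "drive_tool", "body": {"plan": [{"dx":0,"dy":0,"dz":0,"turn":0},{"dx":0,"dy":0,"dz":0,"turn":0},{"dx":0,"dy":0,"dz":0,"turn":0},{"dx":0,"dy":0,"dz":0,"turn":0},{"dx":0,"dy":0,"dz":0,"turn":0},{"dx":0,"dy":0,"dz":0,"turn":0}], "hand": 1, "force": 30}}

```text
time: 6.22
ee_pos: [416.8, -64.5, 49.4]
eef_rot: [-0.453, 0.891, -0.0, 0.001]
force: [-1.5, 0.1, 7.9]
grip_width: 0.771
finger_force: 30.0
```

```bash
python3 -c "
from h import *
goto(564,3.5,56,-0.207)
"
```

```text
at [416.81561927 -64.52802128  49.38842516] yaw -2.201 q6 -0.95 -> mm [-141.7  -78.9   -6.4] turn -1.994 (+-pi) t 6.2
```

Call:
{"method": "drive_tool", "body": {"plan": [{"dx":0,"dy":0,"dz":-0.03,"turn":0},{"dx":0,"dy":0,"dz":-0.08,"turn":0},{"dx":-0.012,"dy":-0.007,"dz":-0.09,"turn":-0.18},{"dx":-0.024,"dy":-0.014,"dz":-0.09,"turn":-0.36},{"dx":-0.036,"dy":-0.02,"dz":-0.09,"turn":-0.54},{"dx":-0.05,"dy":-0.028,"dz":-0.09,"turn":-0.72},{"dx":-0.065,"dy":-0.036,"dz":-0.09,"turn":-0.9},{"dx":-0.08,"dy":-0.044,"dz":-0.09,"turn":-1.08},{"dx":-0.095,"dy":-0.053,"dz":-0.09,"turn":-1.26},{"dx":-0.11,"dy":-0.061,"dz":-0.09,"turn":-1.44},{"dx":-0.122,"dy":-0.068,"dz":-0.09,"turn":-1.62},{"dx":-0.132,"dy":-0.074,"dz":-0.09,"turn":-1.8},{"dx":-0.1417,"dy":-0.0789,"dz":-0.08,"turn":-1.96},{"dx":-0.1417,"dy":-0.0789,"dz":-0.05,"turn":-1.994},{"dx":-0.1417,"dy":-0.0789,"dz":-0.03,"turn":-1.994},{"dx":-0.1417,"dy":-0.0789,"dz":-0.03,"turn":-1.994}]}}

```text
time: 8.22
ee_pos: [561.5, 2.8, 76.6]
eef_rot: [0.995, -0.104, -0.002, 0.001]
force: [-0.5, -0.5, -3.9]
grip_width: 0.768
finger_force: 30.0
```

```bash
python3 -c "
from h import *
goto(564,3.5,56,-0.207)
s=cam('side'); overlay(s,[],'scan1_s',(225,160,325,250),6); print(monitor.sense()['grip_width'])
"
```

```text
at [561.45815001   2.82788226  76.63336285] yaw -0.207 q6 1.01 -> mm [ 2.4 -1.2 20.6] turn -0.000 (+-pi) t 8.2
0.7669170121917486
```

View pics/scan1_s.png

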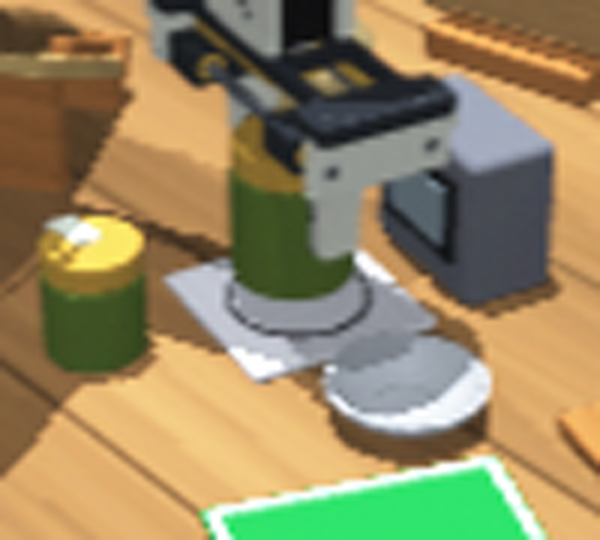

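The picture shows the large jar held just above the ring at (295,300), with its label side towards the scanner. I'll lower it, release and back off.

Call:
{"method": "drive_tool", "body": {"plan": [{"dx":0.002,"dy":-0.001,"dz":0.006,"turn":0},{"dx":0.002,"dy":-0.001,"dz":0.012,"turn":0},{"dx":0.002,"dy":-0.001,"dz":0.016,"turn":0},{"dx":0.002,"dy":-0.001,"dz":0.019,"turn":0},{"dx":0.002,"dy":-0.001,"dz":0.021,"turn":0},{"dx":0.002,"dy":-0.001,"dz":0.021,"turn":0}]}}

```text
time: 9.02
ee_pos: [565.5, 3.8, 57.5]
eef_rot: [0.995, -0.103, -0.0, 0.0]
force: [0.6, 0.2, -4.7]
grip_width: 0.771
finger_force: 30.0
```

Call:
{"method": "drive_tool", "body": {"plan": [{"dx":0,"dy":0,"dz":0,"turn":0},{"dx":0,"dy":0,"dz":0,"turn":0},{"dx":0,"dy":0,"dz":0,"turn":0},{"dx":0,"dy":0,"dz":-0.03,"turn":0},{"dx":0,"dy":0,"dz":-0.08,"turn":0},{"dx":-0.06,"dy":0,"dz":-0.13,"turn":0},{"dx":-0.12,"dy":0,"dz":-0.15,"turn":0},{"dx":-0.16,"dy":0.06,"dz":-0.15,"turn":0},{"dx":-0.16,"dy":0.11,"dz":-0.15,"turn":0},{"dx":-0.16,"dy":0.11,"dz":-0.15,"turn":0}], "hand": 0}}

```text
time: 10.28
ee_pos: [384.5, -73.0, 208.3]
eef_rot: [0.995, -0.105, 0.001, -0.0]
force: [1.0, 0.2, -0.2]
grip_width: 0.997
finger_force: 0.0
```

```bash
python3 -c "
from h import *
goto(564,3.5,56,-0.207)
s=cam('side'); t=cam('top'); overlay(s,[circ(564,3.5,88,34)],'scan2_s',(225,160,325,250),4)
j=jar(t,tuple(proj(t,[564,3.5,88])[0]),88,34); strip(t,j,88,34); strip(t,(564,3.5),88,34)
overlay(t,[circ(564,3.5,88,34),circ(*j[:2],88,34)],'scan2_t',(240,160,340,250),4)
a=cv2.imread('pics/scan2_s.png');b=cv2.imread('pics/scan2_t.png');cv2.imwrite('pics/scan2.png',cv2.hconcat([a,b]))
"
```

```text
at [384.46117734 -73.04804348 208.29831075] yaw -0.209 q6 1.04 -> mm [ 159.4 -112.   152.7] turn -0.002 (+-pi) t 10.3
jar [566.24283471   2.65193563] strip vec [17.17271634 -5.00831132] n 281 127 yaw -0.28377277076171453
centroid yaw -0.190 |14.9|  axis yaw -0.346
centroid yaw -0.174 |15.4|  axis yaw -0.260
```

View pics/scan2.png

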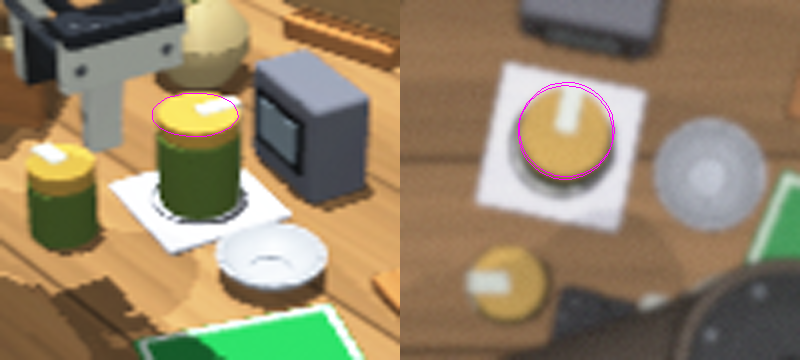

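The large jar is centred in the ring and its strip points at the window, within about 3 degrees. It stood released for over a second, so I'll fetch it for the tray.

Call:
{"method": "drive_tool", "body": {"plan": [{"dx":0.0,"dy":0,"dz":0,"turn":0},{"dx":0.0,"dy":0,"dz":0,"turn":0},{"dx":0.0,"dy":0,"dz":0,"turn":0},{"dx":0.0,"dy":-0.06,"dz":0,"turn":0},{"dx":0.05,"dy":-0.112,"dz":0,"turn":0},{"dx":0.11,"dy":-0.112,"dz":0,"turn":0},{"dx":0.16,"dy":-0.112,"dz":0,"turn":0},{"dx":0.16,"dy":-0.112,"dz":0.02,"turn":0},{"dx":0.16,"dy":-0.112,"dz":0.07,"turn":0},{"dx":0.16,"dy":-0.112,"dz":0.12,"turn":0},{"dx":0.16,"dy":-0.112,"dz":0.151,"turn":0},{"dx":0.16,"dy":-0.112,"dz":0.151,"turn":0}], "hand": 0}}

```text
time: 11.88
ee_pos: [564.2, 5.6, 53.9]
eef_rot: [0.995, -0.103, -0.003, 0.001]
force: [-0.6, -0.2, 0.3]
grip_width: 1.001
finger_force: 0.0
```

Call:
{"method": "drive_tool", "body": {"plan": [{"dx":0,"dy":0,"dz":0,"turn":0},{"dx":0,"dy":0,"dz":0,"turn":0},{"dx":0,"dy":0,"dz":0,"turn":0},{"dx":0,"dy":0,"dz":0,"turn":0},{"dx":0,"dy":0,"dz":0,"turn":0}], "hand": 1, "force": 30}}

```text
time: 12.5
ee_pos: [566.6, 5.7, 58.2]
eef_rot: [0.995, -0.103, 0.001, -0.0]
force: [-2.0, -2.0, 6.7]
grip_width: 0.77
finger_force: 30.0
```

```bash
python3 -c "
from h import *
goto(405,-294,57,-0.43); goto(450,-194,57,-0.43)
"
```

```text
at [566.59509622   5.71475255  58.15003777] yaw -0.206 q6 1.01 -> mm [-96.8 326.5   0.8] turn 0.224 (+-pi) t 12.5
at [566.59509622   5.71475255  58.15003777] yaw -0.206 q6 1.01 -> mm [-73.2 219.4   0.9] turn 0.224 (+-pi) t 12.5
```

Call:
{"method": "drive_tool", "body": {"plan": [{"dx":0,"dy":0,"dz":-0.02,"turn":0},{"dx":0,"dy":0,"dz":-0.06,"turn":0},{"dx":-0.01,"dy":0.02,"dz":-0.09,"turn":0.03},{"dx":-0.02,"dy":0.06,"dz":-0.09,"turn":0.06},{"dx":-0.035,"dy":0.11,"dz":-0.09,"turn":0.1},{"dx":-0.05,"dy":0.16,"dz":-0.09,"turn":0.14},{"dx":-0.065,"dy":0.21,"dz":-0.09,"turn":0.18},{"dx":-0.08,"dy":0.26,"dz":-0.09,"turn":0.22},{"dx":-0.092,"dy":0.305,"dz":-0.09,"turn":0.22},{"dx":-0.098,"dy":0.332,"dz":-0.07,"turn":0.22},{"dx":-0.098,"dy":0.332,"dz":-0.04,"turn":0.22},{"dx":-0.098,"dy":0.332,"dz":-0.02,"turn":0.22},{"dx":-0.098,"dy":0.332,"dz":-0.02,"turn":0.22}]}}

```text
time: 14.12
ee_pos: [400.4, -298.5, 75.4]
eef_rot: [0.977, -0.212, -0.002, -0.0]
force: [0.1, 0.1, -2.5]
grip_width: 0.772
finger_force: 30.0
```

```bash
python3 -c "
from h import *
goto(403,-299,57,-0.43); print(monitor.sense()['grip_width'])
"
```

```text
at [ 400.39479772 -298.54978118   75.40292079] yaw -0.428 q6 1.39 -> mm [ 2.6 -0.7 18.4] turn 0.002 (+-pi) t 14.1
0.7721621236179022
```

Call:
{"method": "drive_tool", "body": {"plan": [{"dx":0.002,"dy":0,"dz":0.006,"turn":0},{"dx":0.002,"dy":0,"dz":0.011,"turn":0},{"dx":0.002,"dy":0,"dz":0.016,"turn":0},{"dx":0.002,"dy":0,"dz":0.02,"turn":0},{"dx":0.002,"dy":0,"dz":0.02,"turn":0}]}}

```text
time: 14.75
ee_pos: [403.8, -299.7, 57.9]
eef_rot: [0.977, -0.211, 0.0, 0.0]
force: [-4.7, 5.3, 13.8]
grip_width: 0.771
finger_force: 30.0
```

Call:
{"method": "drive_tool", "body": {"plan": [{"dx":0,"dy":0,"dz":0,"turn":0},{"dx":0,"dy":0,"dz":0,"turn":0},{"dx":0,"dy":0,"dz":0,"turn":0},{"dx":0,"dy":0,"dz":-0.03,"turn":0},{"dx":0,"dy":0,"dz":-0.08,"turn":0},{"dx":0,"dy":0,"dz":-0.14,"turn":0},{"dx":0,"dy":0,"dz":-0.15,"turn":0.18},{"dx":0,"dy":-0.04,"dz":-0.15,"turn":0.36},{"dx":0,"dy":-0.1,"dz":-0.15,"turn":0.54},{"dx":0,"dy":-0.15,"dz":-0.15,"turn":0.72},{"dx":0,"dy":-0.15,"dz":-0.15,"turn":0.9},{"dx":0,"dy":-0.15,"dz":-0.15,"turn":1.07},{"dx":0,"dy":-0.15,"dz":-0.15,"turn":1.07}], "hand": 0}}

```text
time: 16.38
ee_pos: [465.8, -163.1, 206.4]
eef_rot: [0.733, -0.68, -0.0, 0.0]
force: [-1.4, -0.2, 0.0]
grip_width: 0.995
finger_force: 0.0
```

```bash
python3 -c "
from h import *
s=cam('side'); t=cam('top'); 
j=jar(t,tuple(proj(t,[458.5,45,66])[0]),66,28); strip(t,j,66,28); strip(t,(458.5,45),66,28)
overlay(t,[circ(458.5,45,66,28),circ(*j[:2],66,28)],'b_t',(240,190,340,280),4)
overlay(s,[circ(458.5,45,66,28)],'b_s',(210,170,310,260),4)
a=cv2.imread('pics/b_s.png');b=cv2.imread('pics/b_t.png');cv2.imwrite('pics/b.png',cv2.hconcat([a,b]))
goto(458.5,45,110,-1.57)
"
```

```text
jar [nan nan] strip vec [0. 0.] n 0 0 yaw 0.0
centroid yaw nan |nan|  axis yaw nan
centroid yaw nan |nan|  axis yaw nan
at [ 465.68674113 -163.37148061  206.48689999] yaw -1.493 q6 0.02 -> mm [-208.3   -9.1   96.5] turn 0.077 (+-pi) t 16.5h.py:32: RuntimeWarning: Mean of empty slice.
  A=np.vstack([Yk,Wk]); cc=np.array(cv2.minEnclosingCircle(A.astype(np.float32))[0])*.5+A.mean(0)*.5
  ret = um.true_divide(
h.py:53: RuntimeWarning: invalid value encountered in divide
  w=np.clip(b-np.percentile(b,40)-20,0,None); P=np.stack([X[k],Y[k]],1); mu=(P*w[:,None]).sum(0)/w.sum()
h.py:59: RuntimeWarning: invalid value encountered in cast
  u=((proj(p,c)-[crop[0]-.5,crop[1]-.5])*s-.5).astype(np.int32); cv2.polylines(im,[u.reshape(-1,1,2)],False,(255,0,255),1)
```

View pics/b.png

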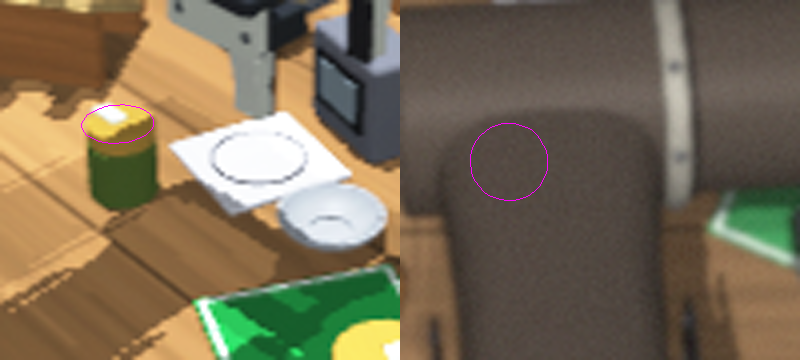

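The side view shows the small jar unmoved, with its lid at (122,122). The top view is blocked by the arm. I'll go over the jar.

Call:
{"method": "drive_tool", "body": {"plan": [{"dx":-0.05,"dy":-0.003,"dz":0,"turn":0.05},{"dx":-0.11,"dy":-0.006,"dz":0,"turn":0.097},{"dx":-0.17,"dy":-0.009,"dz":0,"turn":0.097},{"dx":-0.208,"dy":-0.009,"dz":0.03,"turn":0.097},{"dx":-0.208,"dy":-0.009,"dz":0.08,"turn":0.097},{"dx":-0.208,"dy":-0.009,"dz":0.096,"turn":0.097},{"dx":-0.208,"dy":-0.009,"dz":0.096,"turn":0.097}]}}

```text
time: 17.35
ee_pos: [458.6, 44.3, 109.5]
eef_rot: [-0.7, 0.714, 0.0, -0.001]
force: [-0.4, -0.1, 1.6]
grip_width: 1.001
finger_force: 0.0
```

```bash
python3 -c "
from h import *
goto(458.5,45,40,-1.59)
s=cam('side'); overlay(s,[circ(458.5,45,66,28)],'c_s',(190,150,290,240),5)
"
```

```text
at [458.64826946  44.3364465  109.5087519 ] yaw -1.591 q6 -0.55 -> mm [-0.8 -0.  69.5] turn -0.001 (+-pi) t 17.4
```

View pics/c_s.png

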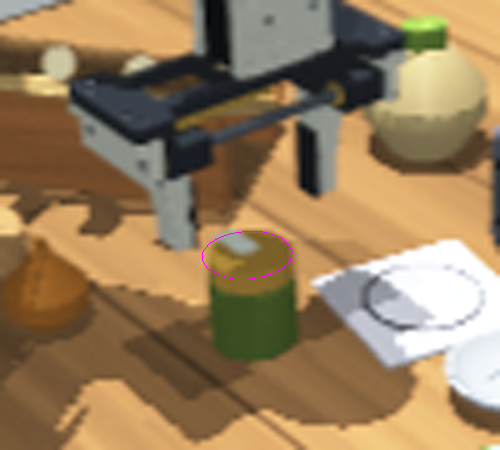

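The fingers straddle the lid at (252,257), so I'll descend and grip.

Call:
{"method": "drive_tool", "body": {"plan": [{"dx":-0.001,"dy":0,"dz":0.03,"turn":0},{"dx":-0.001,"dy":0,"dz":0.055,"turn":0},{"dx":-0.001,"dy":0,"dz":0.07,"turn":0},{"dx":-0.001,"dy":0,"dz":0.07,"turn":0}]}}

```text
time: 17.9
ee_pos: [459.7, 45.6, 40.8]
eef_rot: [-0.699, 0.715, -0.0, -0.0]
force: [0.7, -0.3, 1.2]
grip_width: 0.997
finger_force: 0.0
```

Call:
{"method": "drive_tool", "body": {"plan": [{"dx":0,"dy":0,"dz":0,"turn":0},{"dx":0,"dy":0,"dz":0,"turn":0},{"dx":0,"dy":0,"dz":0,"turn":0},{"dx":0,"dy":0,"dz":0,"turn":0},{"dx":0,"dy":0,"dz":0,"turn":0},{"dx":0,"dy":0,"dz":0,"turn":0}], "hand": 1, "force": 25}}

```text
time: 18.65
ee_pos: [459.4, 45.9, 40.9]
eef_rot: [-0.699, 0.715, -0.0, 0.0]
force: [-2.3, 1.4, 7.2]
grip_width: 0.63
finger_force: 25.0
```

```bash
python3 -c "
from h import *
goto(564,3.5,46,-3.349)
"
```

```text
at [459.4454212   45.91932902  40.90932272] yaw -1.593 q6 -0.55 -> mm [  40.  -105.5   -5.1] turn 1.756 (+-pi) t 18.6
```

Call:
{"method": "drive_tool", "body": {"plan": [{"dx":0,"dy":0,"dz":-0.03,"turn":0},{"dx":0,"dy":0,"dz":-0.07,"turn":0},{"dx":0.004,"dy":-0.01,"dz":-0.08,"turn":0.17},{"dx":0.008,"dy":-0.02,"dz":-0.08,"turn":0.34},{"dx":0.012,"dy":-0.03,"dz":-0.08,"turn":0.51},{"dx":0.016,"dy":-0.042,"dz":-0.08,"turn":0.68},{"dx":0.02,"dy":-0.054,"dz":-0.08,"turn":0.85},{"dx":0.025,"dy":-0.066,"dz":-0.08,"turn":1.02},{"dx":0.03,"dy":-0.078,"dz":-0.08,"turn":1.19},{"dx":0.035,"dy":-0.09,"dz":-0.08,"turn":1.36},{"dx":0.038,"dy":-0.1,"dz":-0.08,"turn":1.53},{"dx":0.04,"dy":-0.1055,"dz":-0.07,"turn":1.7},{"dx":0.04,"dy":-0.1055,"dz":-0.04,"turn":1.756},{"dx":0.04,"dy":-0.1055,"dz":-0.025,"turn":1.756},{"dx":0.04,"dy":-0.1055,"dz":-0.025,"turn":1.756}]}}

```text
time: 20.52
ee_pos: [562.9, 3.1, 64.3]
eef_rot: [0.103, 0.995, -0.001, -0.001]
force: [-0.9, 0.4, -2.3]
grip_width: 0.634
finger_force: 25.0
```

```bash
python3 -c "
from h import *
goto(564,3.5,47,-3.349);print(monitor.sense()['grip_width'])
"
```

```text
at [562.91940922   3.10867025  64.31224052] yaw 2.935 q6 -2.13 -> mm [-1.   0.6 17.3] turn 6.284 (+-pi) t 20.5
0.6335945149740835
```

Call:
{"method": "drive_tool", "body": {"plan": [{"dx":-0.001,"dy":0,"dz":0.006,"turn":0},{"dx":-0.001,"dy":0,"dz":0.011,"turn":0},{"dx":-0.001,"dy":0,"dz":0.015,"turn":0},{"dx":-0.001,"dy":0,"dz":0.018,"turn":0},{"dx":-0.001,"dy":0,"dz":0.019,"turn":0},{"dx":-0.001,"dy":0,"dz":0.019,"turn":0}]}}

```text
time: 21.28
ee_pos: [564.9, 3.2, 47.0]
eef_rot: [0.104, 0.995, -0.0, 0.0]
force: [-2.0, 0.1, 3.4]
grip_width: 0.633
finger_force: 25.0
```

Call:
{"method": "drive_tool", "body": {"plan": [{"dx":0,"dy":0,"dz":0,"turn":0},{"dx":0,"dy":0,"dz":0,"turn":0},{"dx":0,"dy":0,"dz":0,"turn":0},{"dx":0,"dy":0,"dz":-0.03,"turn":0},{"dx":0,"dy":0,"dz":-0.08,"turn":0},{"dx":0.04,"dy":0,"dz":-0.13,"turn":0},{"dx":0.1,"dy":0.02,"dz":-0.16,"turn":0},{"dx":0.13,"dy":0.07,"dz":-0.2,"turn":0},{"dx":0.13,"dy":0.13,"dz":-0.22,"turn":0},{"dx":0.13,"dy":0.19,"dz":-0.22,"turn":0},{"dx":0.13,"dy":0.24,"dz":-0.22,"turn":0},{"dx":0.13,"dy":0.24,"dz":-0.22,"turn":0}], "hand": 0}}

```text
time: 22.78
ee_pos: [487.7, 268.4, 265.7]
eef_rot: [0.102, 0.995, -0.0, -0.0]
force: [-0.0, -0.3, -1.1]
grip_width: 1.001
finger_force: 0.0
```

```bash
python3 -c "
from h import *
s=cam('side'); t=cam('top'); goto(564,3.5,47,2.935)
j=jar(t,tuple(proj(t,[564,3.5,72])[0]),72,28); strip(t,j,72,28); strip(t,(564,3.5),72,28)
d=np.array([np.cos(-.207),np.sin(-.207)]); L=np.array([[564,3.5,72],[564+60*d[0],3.5+60*d[1],72]])
overlay(t,[circ(564,3.5,72,28),L],'d_t',(240,160,340,250),4)
overlay(s,[circ(564,3.5,72,28),L],'d_s',(240,160,340,250),4)
a=cv2.imread('pics/d_s.png');b=cv2.imread('pics/d_t.png');cv2.imwrite('pics/d.png',cv2.hconcat([a,b]))
save(t,'raw_t2');j=jar(t,tuple(proj(t,[403,-299,88])[0]),88,34)
"
```

```text
at [487.01283808 265.3190839  265.89391721] yaw 2.935 q6 -2.63 -> mm [-129.3 -240.2  219.1] turn -0.000 (+-pi) t 22.9
jar [565.56585542   4.33085163] strip vec [12.4814569   0.56284656] n 165 102 yaw 0.04506409086223856
centroid yaw -0.251 |11.4|  axis yaw -0.159
centroid yaw -0.191 |12.0|  axis yaw -0.166
jar [ 402.46407527 -299.79148765] strip vec [  9.82890885 -11.94413521] n 319 107 yaw -0.8822431130021997
```

View pics/d.png

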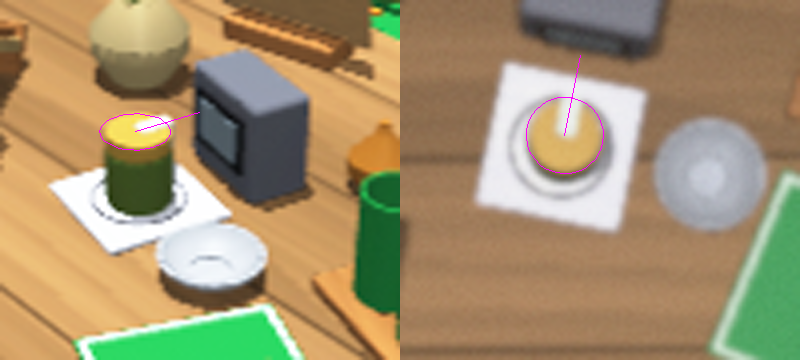

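The label faces the window. A quick model fit of the strip, from both views, will confirm the angle.

```bash
cat >> h.py <<'E'
def fityaw(p,c,zt,rad,y0):
    """fit lid+strip model to blue channel: search yaw and centre"""
    from scipy.optimize import minimize
    u0=proj(p,[*c,zt])[0]; x0,y0p=(u0-rad*.5-3).astype(int); n=int(rad)+8
    yy,xx=np.mgrid[y0p:y0p+n,x0:x0+n]; k=5; o=(np.arange(k)+.5)/k-.5
    S=np.stack([(xx[...,None,None]+o[None,None,None,:]+0*o[None,None,:,None]),(yy[...,None,None]+o[None,None,:,None]+0*o[None,None,None,:])],-1).reshape(-1,2)
    O,_=ray(p,(0,0)); K=np.array(p["camera_matrix"]); R=cv2.Rodrigues(np.array(p["rvec"],float))[0]
    D=np.c_[S,np.ones(len(S))]@(R.T@np.linalg.inv(K)).T; W=(O+D*((zt-O[2])/D[:,2])[:,None])[:,:2].reshape(n,n,k*k,2)
    img=p["img"][y0p:y0p+n,x0:x0+n,2].astype(float)
    def f(v):
        q=W-v[:2]; a=q@[np.cos(v[2]),np.sin(v[2])]; b=q@[-np.sin(v[2]),np.cos(v[2])]
        st=cv2.GaussianBlur((1/(1+np.exp(-np.clip(np.minimum(a,7-abs(b))*2,-50,50)))).mean(-1),(0,0),.8)
        m=(np.hypot(q[...,0],q[...,1])<rad-4).mean(-1)>.99
        A=np.stack([st[m],np.ones(m.sum())],1); co,_,_,_=np.linalg.lstsq(A,img[m],rcond=None)
        return ((A@co-img[m])**2).mean()
    best=min((minimize(f,[c[0]+dx,c[1]+dy,y0+da],method="Nelder-Mead",options=dict(xatol=.02,fatol=.01)) for dx in(-1,2) for dy in(-1,2) for da in(-.1,.1)),key=lambda z:z.fun)
    print("fit",best.x.round(3),"rms %.1f"%best.fun**.5)
E
python3 -c "
from h import *
t=cam('top');s=cam('side')
for p in (t,s): fityaw(p,(564,3.5),72,28,-.2)
"
```

```text
fit [ 5.63654e+02  3.19600e+00 -1.59000e-01] rms 4.7
fit [501.761   7.211  -1.118] rms 5.4h.py:77: RuntimeWarning: Mean of empty slice.
  return ((A@co-img[m])**2).mean()
  ret = ret.dtype.type(ret / rcount)
```

The top fit puts the label within 3 degrees of square. I'll collect the small jar.

Call:
{"method": "drive_tool", "body": {"plan": [{"dx":0,"dy":-0.06,"dz":0,"turn":0},{"dx":0,"dy":-0.12,"dz":0.02,"turn":0},{"dx":-0.02,"dy":-0.18,"dz":0.04,"turn":0},{"dx":-0.06,"dy":-0.22,"dz":0.06,"turn":0},{"dx":-0.11,"dy":-0.24,"dz":0.08,"turn":0},{"dx":-0.129,"dy":-0.24,"dz":0.12,"turn":0},{"dx":-0.129,"dy":-0.24,"dz":0.17,"turn":0},{"dx":-0.129,"dy":-0.24,"dz":0.21,"turn":0},{"dx":-0.129,"dy":-0.24,"dz":0.219,"turn":0},{"dx":-0.129,"dy":-0.24,"dz":0.219,"turn":0}]}}

```text
time: 24.22
ee_pos: [564.1, 2.9, 48.3]
eef_rot: [0.104, 0.995, -0.0, 0.0]
force: [-0.2, 0.7, 1.8]
grip_width: 0.996
finger_force: 0.0
```

Call:
{"method": "drive_tool", "body": {"plan": [{"dx":0,"dy":0,"dz":0,"turn":0},{"dx":0,"dy":0,"dz":0,"turn":0},{"dx":0,"dy":0,"dz":0,"turn":0},{"dx":0,"dy":0,"dz":0,"turn":0},{"dx":0,"dy":0,"dz":0,"turn":0},{"dx":0,"dy":0,"dz":0,"turn":0}], "hand": 1, "force": 25}}

```text
time: 24.98
ee_pos: [564.1, 3.5, 48.1]
eef_rot: [0.104, 0.995, 0.0, 0.0]
force: [-1.9, 1.5, 6.9]
grip_width: 0.634
finger_force: 25.0
```

```bash
python3 -c "
from h import *
goto(452,-190,47,4.287)
"
```

```text
at [564.14406541   3.54461731  48.08936136] yaw 2.934 q6 -2.13 -> mm [  69.8 -212.5    1. ] turn -1.353 (+-pi) t 25.0
```

Call:
{"method": "drive_tool", "body": {"plan": [{"dx":0,"dy":0,"dz":-0.03,"turn":0},{"dx":0,"dy":0,"dz":-0.08,"turn":0},{"dx":0.004,"dy":-0.02,"dz":-0.1,"turn":-0.15},{"dx":0.01,"dy":-0.045,"dz":-0.1,"turn":-0.3},{"dx":0.018,"dy":-0.07,"dz":-0.1,"turn":-0.46},{"dx":0.028,"dy":-0.1,"dz":-0.1,"turn":-0.62},{"dx":0.038,"dy":-0.13,"dz":-0.1,"turn":-0.78},{"dx":0.05,"dy":-0.16,"dz":-0.1,"turn":-0.94},{"dx":0.06,"dy":-0.19,"dz":-0.1,"turn":-1.1},{"dx":0.068,"dy":-0.208,"dz":-0.1,"turn":-1.25},{"dx":0.07,"dy":-0.2125,"dz":-0.08,"turn":-1.35},{"dx":0.07,"dy":-0.2125,"dz":-0.04,"turn":-1.35},{"dx":0.07,"dy":-0.2125,"dz":-0.02,"turn":-1.35},{"dx":0.07,"dy":-0.2125,"dz":-0.02,"turn":-1.35}]}}

```text
time: 26.72
ee_pos: [449.9, -190.0, 66.0]
eef_rot: [-0.54, 0.842, 0.001, -0.002]
force: [-0.7, -0.2, -1.1]
grip_width: 0.632
finger_force: 25.0
```

```bash
python3 -c "
from h import *
goto(452,-190,48,-1.996);print(monitor.sense()['grip_width'])
"
```

```text
at [ 449.93298643 -189.95791379   65.97764692] yaw -2.000 q6 -0.43 -> mm [-0.9 -2.  18. ] turn -0.004 (+-pi) t 26.7
0.6320117562358329
```

Call:
{"method": "drive_tool", "body": {"plan": [{"dx":-0.001,"dy":-0.002,"dz":0.006,"turn":0},{"dx":-0.001,"dy":-0.002,"dz":0.011,"turn":0},{"dx":-0.001,"dy":-0.002,"dz":0.015,"turn":0},{"dx":-0.001,"dy":-0.002,"dz":0.019,"turn":0},{"dx":-0.001,"dy":-0.002,"dz":0.019,"turn":0}]}}

```text
time: 27.35
ee_pos: [453.7, -189.9, 48.4]
eef_rot: [-0.54, 0.841, 0.0, -0.0]
force: [-0.0, -0.1, -1.2]
grip_width: 0.631
finger_force: 25.0
```

Call:
{"method": "drive_tool", "body": {"plan": [{"dx":0,"dy":0,"dz":0,"turn":0},{"dx":0,"dy":0,"dz":0,"turn":0},{"dx":0,"dy":0,"dz":0,"turn":0},{"dx":0,"dy":0,"dz":-0.03,"turn":0},{"dx":0,"dy":0,"dz":-0.08,"turn":0},{"dx":0,"dy":0,"dz":-0.14,"turn":0},{"dx":0,"dy":0,"dz":-0.2,"turn":0},{"dx":-0.04,"dy":0,"dz":-0.22,"turn":0.1},{"dx":-0.1,"dy":0,"dz":-0.22,"turn":0.2},{"dx":-0.15,"dy":0,"dz":-0.22,"turn":0.3},{"dx":-0.2,"dy":0,"dz":-0.22,"turn":0.4},{"dx":-0.25,"dy":0,"dz":-0.22,"turn":0.5},{"dx":-0.3,"dy":0,"dz":-0.22,"turn":0.55},{"dx":-0.3,"dy":0,"dz":-0.22,"turn":0.55}], "hand": 0}}

```text
time: 29.1
ee_pos: [579.4, 85.6, 267.7]
eef_rot: [-0.293, 0.956, -0.0, -0.0]
force: [-0.3, -0.7, 1.0]
grip_width: 0.999
finger_force: 0.0
```

```bash
python3 -c "
from h import *
goto(494.5,199,200,-2.557);print(monitor.sense()['grip_width'])
"
```

```text
at [579.41381198  85.60139522 267.72392967] yaw -2.548 q6 -1.46 -> mm [  6.8 141.5  67.8] turn 0.009 (+-pi) t 29.1
0.9992147916168412
```

Call:
{"method": "drive_tool", "body": {"plan": [{"dx":0.003,"dy":0.05,"dz":0,"turn":0},{"dx":0.006,"dy":0.11,"dz":0,"turn":0.009},{"dx":0.007,"dy":0.1405,"dz":0.03,"turn":0.009},{"dx":0.007,"dy":0.1405,"dz":0.067,"turn":0.009},{"dx":0.007,"dy":0.1405,"dz":0.067,"turn":0.009}], "hand": 0.55, "force": 4}}

```text
time: 29.72
ee_pos: [492.6, 194.3, 199.6]
eef_rot: [-0.287, 0.958, -0.001, -0.002]
force: [-0.1, -0.2, -0.2]
grip_width: 0.496
finger_force: 0.0
```

```bash
python3 -c "
from h import *
goto(494.5,199,121,-2.557);print(monitor.sense()['grip_width'])
s=cam('side');t=cam('top');overlay(s,[],'e_s',(170,110,290,200),4);overlay(t,[],'e_t',(140,190,240,280),4)
a=cv2.imread('pics/e_s.png');b=cv2.imread('pics/e_t.png');cv2.imwrite('pics/e.png',cv2.hconcat([a[:360,:400],b]))
"
```

```text
at [492.62481308 194.34621245 199.64291275] yaw -2.558 q6 -1.73 -> mm [-4.5  2.9 78.6] turn -0.001 (+-pi) t 29.7
0.4960066367200938
```

View pics/e.png

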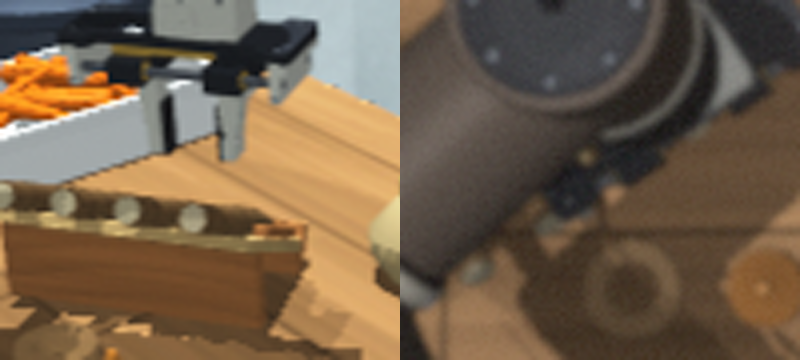

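The fingers at (160,120) and (230,130) straddle the crown at (193,218). I'll descend and grip lightly.

Call:
{"method": "drive_tool", "body": {"plan": [{"dx":-0.0045,"dy":0.003,"dz":0.02,"turn":0},{"dx":-0.0045,"dy":0.003,"dz":0.045,"turn":0},{"dx":-0.0045,"dy":0.003,"dz":0.065,"turn":0},{"dx":-0.0045,"dy":0.003,"dz":0.079,"turn":0},{"dx":-0.0045,"dy":0.003,"dz":0.079,"turn":0}]}}

```text
time: 30.45
ee_pos: [496.7, 200.2, 122.7]
eef_rot: [-0.287, 0.958, -0.0, -0.0]
force: [0.2, -0.3, -0.0]
grip_width: 0.446
finger_force: 0.0
```

Call:
{"method": "drive_tool", "body": {"plan": [{"dx":0,"dy":0,"dz":0,"turn":0},{"dx":0,"dy":0,"dz":0,"turn":0},{"dx":0,"dy":0,"dz":0,"turn":0},{"dx":0,"dy":0,"dz":0,"turn":0},{"dx":0,"dy":0,"dz":0,"turn":0}], "hand": 1, "force": 4}}

```text
time: 31.08
ee_pos: [496.6, 200.8, 122.9]
eef_rot: [-0.287, 0.958, 0.0, 0.0]
force: [-0.9, -0.2, 3.8]
grip_width: 0.296
finger_force: 4.0
```

Call:
{"method": "drive_tool", "body": {"plan": [{"dx":0,"dy":0,"dz":-0.015,"turn":0},{"dx":0,"dy":0,"dz":-0.03,"turn":0},{"dx":0,"dy":0,"dz":-0.045,"turn":0},{"dx":0,"dy":0,"dz":-0.06,"turn":0},{"dx":0,"dy":0,"dz":-0.075,"turn":0},{"dx":0,"dy":0,"dz":-0.09,"turn":0},{"dx":0,"dy":0,"dz":-0.105,"turn":0},{"dx":0,"dy":0,"dz":-0.12,"turn":0},{"dx":0,"dy":0,"dz":-0.135,"turn":0},{"dx":0,"dy":0,"dz":-0.15,"turn":0},{"dx":0,"dy":0,"dz":-0.165,"turn":0},{"dx":0,"dy":0,"dz":-0.18,"turn":0},{"dx":0,"dy":0,"dz":-0.19,"turn":0},{"dx":0,"dy":0,"dz":-0.19,"turn":0},{"dx":0,"dy":0,"dz":-0.19,"turn":0}]}}

```text
time: 32.95
ee_pos: [496.2, 200.5, 312.0]
eef_rot: [-0.287, 0.958, -0.0, -0.0]
force: [-0.4, 0.5, -1.0]
grip_width: 0.294
finger_force: 4.0
```

```bash
cat > root.py <<'E'
from h import *
# held root: brown/pale-axis in side view via net mask near gripper; report tip estimate
st=monitor.sense(); g=st["ee_pos"]; s=cam("side")
print("tcp",g.round(1),"w %.3f f %.1f"%(st["grip_width"],st["finger_force"]), "t %.1f"%st["time"])
g2=g+[0,0,2]; print("grasp px",proj(s,g2)[0].round(1),"vertical tip px",proj(s,g2-[0,0,172])[0].round(1))
for n in("root_0",):
  for m in nets.trace(n,s)[:6]:
    b=np.array(m["box"]); ys,xs=np.where(m["region"]); i=np.argmax(ys)
    print(n,round(m["confidence"],2),b.round(1),"lowest",xs[i],ys[i],"top",xs[np.argmin(ys)],ys.min())
for m in nets.pinpoint("root_0_tip",s)[:4]: print("tip",round(m["confidence"],2),np.round(m["centre"],1))
E
python3 root.py
```

```text
tcp [496.2 200.5 312. ] w 0.294 f 4.0 t 33.0
grasp px [215.2 109. ] vertical tip px [219.3 158.8]
root_0 0.73 [222.7 119.5  28.4  29.8] lowest 231 133 top 214 104
root_0 0.62 [211.3 163.   24.6   5.8] lowest 211 166 top 201 159
root_0 0.57 [175.6 158.6  16.7   7.2] lowest 171 162 top 169 155
root_0 0.28 [276.4 169.8  23.6  26.7] lowest 275 182 top 273 153
tip 0.66 [230.4 134.5]
tip 0.66 [350.9 253.7]
tip 0.35 [199.8 211.1]
tip 0.16 [273.6 210.9]
```

```bash
cat >> root.py <<'E'
import sys
from scipy.spatial.transform import Rotation as Ro
X=Ro.from_quat(st["eef_rot"]).as_matrix()[:,0]
if X@[.834,.551,0]<0 and len(sys.argv)<2: X=-X
uv=None
for m in nets.trace("root_0",s):
    ys,xs=np.where(m["region"]); d=np.hypot(xs-proj(s,g2)[0][0],ys-proj(s,g2)[0][1])
    if d.min()<12 and d.max()<70: i=d.argsort()[-5:]; uv=(xs[i].mean(),ys[i].mean()); break
th=np.radians(np.arange(0,181,2)); P=proj(s,[g2+172*(np.cos(a)*X-np.sin(a)*np.array([0,0,1])) for a in th])
if uv: e=np.hypot(*(P-uv).T); print("tip px",np.round(uv,1),"angle below level",np.degrees(th[e.argmin()]),"err px %.1f"%e.min())
E
python3 root.py
```

```text
tcp [496.3 200.4 312. ] w 0.291 f 4.0 t 33.1
grasp px [215.2 109. ] vertical tip px [219.4 158.8]
root_0 0.63 [210.1 162.5  20.1   5.4] lowest 202 166 top 208 158
root_0 0.57 [222.2 118.2  27.2  29.2] lowest 230 132 top 214 104
root_0 0.56 [177.2 158.7  14.8   5.2] lowest 172 161 top 169 156
root_0 0.31 [290.8 245.   22.1  30.2] lowest 290 259 top 287 228
tip 0.77 [231.4 137.6]
tip px [232.2 131.2] angle below level 44.0 err px 0.7
```

Call:
{"method": "drive_tool", "body": {"plan": [{"dx":0,"dy":0,"dz":0,"turn":0},{"dx":0,"dy":0,"dz":0,"turn":0},{"dx":0,"dy":0,"dz":0,"turn":0},{"dx":0,"dy":0,"dz":0,"turn":0},{"dx":0,"dy":0,"dz":0,"turn":0},{"dx":0,"dy":0,"dz":0,"turn":0}], "force": 3}}

```text
time: 34.05
ee_pos: [496.4, 200.5, 312.6]
eef_rot: [-0.287, 0.958, -0.0, -0.0]
force: [-1.2, -0.5, -0.6]
grip_width: 0.292
finger_force: 3.0
```

```bash
python3 root.py
```

```text
tcp [496.4 200.5 312.6] w 0.292 f 3.0 t 34.0
grasp px [215.2 108.8] vertical tip px [219.4 158.6]
root_0 0.85 [219.3 122.8  28.   44.5] lowest 228 142 top 214 103
root_0 0.65 [190.7 160.6  17.    8.8] lowest 188 164 top 185 157
root_0 0.63 [176.9 158.6  20.6   7. ] lowest 171 162 top 170 155
root_0 0.51 [211.5 163.   25.6   6.6] lowest 202 166 top 200 159
tip 0.7 [229.5 143.4]
tip px [229.6 141.6] angle below level 58.00000000000001 err px 1.0
```

The root hangs at 58 degrees below level. I'll carry it gently with the turn, put the tip in the cup nearest +y, and swing the tool over the cup to right it.

Call:
{"method": "drive_tool", "body": {"plan": [{"dx":0.002,"dy":-0.005,"dz":0,"turn":-0.02},{"dx":0.006,"dy":-0.014,"dz":0,"turn":-0.05},{"dx":0.012,"dy":-0.028,"dz":0,"turn":-0.09},{"dx":0.02,"dy":-0.047,"dz":0,"turn":-0.14},{"dx":0.031,"dy":-0.072,"dz":0,"turn":-0.2},{"dx":0.044,"dy":-0.102,"dz":0,"turn":-0.27},{"dx":0.059,"dy":-0.138,"dz":0,"turn":-0.34},{"dx":0.076,"dy":-0.178,"dz":0,"turn":-0.41},{"dx":0.095,"dy":-0.221,"dz":0,"turn":-0.48},{"dx":0.114,"dy":-0.265,"dz":0,"turn":-0.55},{"dx":0.133,"dy":-0.31,"dz":0,"turn":-0.61},{"dx":0.152,"dy":-0.354,"dz":0,"turn":-0.66},{"dx":0.172,"dy":-0.4,"dz":0,"turn":-0.69},{"dx":0.19,"dy":-0.442,"dz":0,"turn":-0.69},{"dx":0.202,"dy":-0.47,"dz":0,"turn":-0.69},{"dx":0.202,"dy":-0.47,"dz":0,"turn":-0.69},{"dx":0.202,"dy":-0.47,"dz":0,"turn":-0.69}]}}

```text
time: 36.38
ee_pos: [586.2, -303.1, 312.3]
eef_rot: [-0.594, 0.804, 0.0, -0.0]
force: [-0.3, 0.9, -1.5]
grip_width: 0.297
finger_force: 3.0
```

```bash
python3 root.py; python3 -c "
from h import *
goto(586.7,-303,290,-1.868)"
```

```text
tcp [ 586.2 -303.1  312.3] w 0.297 f 3.0 t 36.4
grasp px [366.4 150.9] vertical tip px [358.4 212.1]
root_0 0.7 [362.1 174.2  35.8  59. ] lowest 348 202 top 368 145
root_0 0.7 [212.4 163.2  27.4   3.5] lowest 203 166 top 200 159
root_0 0.7 [192.2 161.1  17.3  11.7] lowest 189 165 top 185 157
tip 0.81 [347.7 204.8]
tip px [348.4 201.6] angle below level 74.0 err px 0.7
at [ 586.53682556 -302.21090918  313.00554762] yaw -1.868 q6 -0.12 -> mm [ 0.7 -0.4 23. ] turn 0.000 (+-pi) t 36.6
```

Now it hangs at 74 degrees below level. I'll put the tip over cup A.

Call:
{"method": "drive_tool", "body": {"plan": [{"dx":-0.008,"dy":0,"dz":0,"turn":0},{"dx":-0.025,"dy":0,"dz":0.005,"turn":0},{"dx":-0.038,"dy":0,"dz":0.015,"turn":0},{"dx":-0.043,"dy":0,"dz":0.023,"turn":0},{"dx":-0.043,"dy":0,"dz":0.023,"turn":0},{"dx":-0.043,"dy":0,"dz":0.023,"turn":0}]}}

```text
time: 37.33
ee_pos: [599.2, -262.2, 289.6]
eef_rot: [-0.594, 0.804, -0.0, -0.0]
force: [0.4, 0.1, -0.5]
grip_width: 0.292
finger_force: 3.0
```

```bash
cat >> root.py <<'E'
t=cam("top"); 
for m in nets.pinpoint("root_0_tip",t)[:2]: print("toptip",round(m["confidence"],2),np.round(m["centre"],1))
print("cups A-D rim px side",proj(s,[[613.4,-216,100],[595.8,-273.3,100],[578.2,-330.7,100],[560.6,-388,100]]).round(1).tolist())
E
python3 root.py
```

```text
tcp [ 599.2 -262.2  289.6] w 0.292 f 3.0 t 37.3
grasp px [354.8 152.7] vertical tip px [348.2 211. ]
root_0 0.59 [348.7 174.1  28.6  58.4] lowest 339 201 top 356 147
root_0 0.52 [210.5 162.7  25.2  11.6] lowest 203 167 top 200 158
root_0 0.47 [176.6 157.7  19.1   8.2] lowest 171 162 top 169 155
tip 0.68 [339.6 201.6]
tip 0.63 [287.1 254.5]
tip px [339.4 200.6] angle below level 74.0 err px 0.7
toptip 0.54 [358.9 175.5]
toptip 0.4 [147.3 232.5]
cups A-D rim px side [[337.8, 208.1], [349.9, 219.2], [363.4, 231.6], [378.1, 245.2]]
```

Call:
{"method": "drive_tool", "body": {"plan": [{"dx":-0.001,"dy":0,"dz":0.015,"turn":0},{"dx":-0.001,"dy":0,"dz":0.03,"turn":0},{"dx":-0.001,"dy":0,"dz":0.045,"turn":0},{"dx":-0.01,"dy":0,"dz":0.048,"turn":0},{"dx":-0.02,"dy":0,"dz":0.05,"turn":0},{"dx":-0.03,"dy":0,"dz":0.05,"turn":0},{"dx":-0.04,"dy":0,"dz":0.05,"turn":0},{"dx":-0.047,"dy":0,"dz":0.055,"turn":0},{"dx":-0.047,"dy":0,"dz":0.065,"turn":0},{"dx":-0.047,"dy":0,"dz":0.078,"turn":0},{"dx":-0.047,"dy":0,"dz":0.09,"turn":0},{"dx":-0.047,"dy":0,"dz":0.1,"turn":0},{"dx":-0.047,"dy":0,"dz":0.1,"turn":0}]}}

```text
time: 39.25
ee_pos: [612.5, -217.1, 188.6]
eef_rot: [-0.594, 0.804, 0.0, -0.0]
force: [-0.1, 0.2, -0.6]
grip_width: 0.294
finger_force: 3.0
```

```bash
python3 root.py
```

```text
tcp [ 612.5 -217.1  188.6] w 0.294 f 3.0 t 39.2
grasp px [340.7 180.2] vertical tip px [335.6 231.7]
root_0 0.68 [339.8 189.8  19.   38.3] lowest 336 211 top 343 172
root_0 0.62 [183.4 198.5  22.3  15.2] lowest 179 206 top 180 191
root_0 0.61 [212.2 164.3  25.7  10. ] lowest 203 166 top 201 159
root_0 0.59 [177.9 157.5  16.9   8. ] lowest 172 162 top 170 155
root_0 0.43 [191.9 160.4  15.3   8.3] lowest 188 164 top 186 157
tip 0.35 [319.4 269.8]
tip px [336.8 210.8] angle below level 70.0 err px 13.6
toptip 0.71 [275.9 197.1]
toptip 0.17 [180.6 218.7]
cups A-D rim px side [[337.8, 208.1], [349.9, 219.2], [363.4, 231.6], [378.1, 245.2]]
```

Call:
{"method": "drive_tool", "body": {"plan": [{"dx":0,"dy":0,"dz":0,"turn":0},{"dx":0,"dy":0,"dz":0,"turn":0},{"dx":0,"dy":0,"dz":-0.02,"turn":0},{"dx":0,"dy":0,"dz":-0.06,"turn":0},{"dx":0,"dy":0,"dz":-0.11,"turn":0},{"dx":0,"dy":0,"dz":-0.11,"turn":0}], "hand": 0.55}}

```text
time: 40.3
ee_pos: [614.8, -217.6, 304.9]
eef_rot: [-0.594, 0.804, -0.003, 0.003]
force: [0.3, 0.2, -0.2]
grip_width: 0.45
finger_force: 0.0
```

```bash
python3 root.py; python3 -c "
from h import *
goto(462,248.5,240,-2.557)"
```

```text
tcp [ 614.8 -217.6  304.9] w 0.450 f 0.0 t 40.3
grasp px [345.3 140. ] vertical tip px [339.6 197.6]
root_0 0.82 [348.2 195.3  24.3  31.5] lowest 339 211 top 351 181
root_0 0.67 [176.  157.1  18.8   6.8] lowest 171 162 top 170 155
root_0 0.52 [211.8 163.6  22.7   9.1] lowest 201 166 top 200 159
tip 0.31 [338.8 205.8]
toptip 0.55 [279.5 195.9]
cups A-D rim px side [[337.8, 208.1], [349.9, 219.2], [363.4, 231.6], [378.1, 245.2]]
at [ 612.42793962 -216.89576627  298.23383366] yaw -1.869 q6 -0.26 -> mm [-400.7  280.3   58.7] turn 0.688 (+-pi) t 40.6
```

Call:
{"method": "drive_tool", "body": {"plan": [{"dx":-0.045,"dy":0.03,"dz":0,"turn":0.1},{"dx":-0.09,"dy":0.063,"dz":0,"turn":0.2},{"dx":-0.14,"dy":0.098,"dz":0,"turn":0.3},{"dx":-0.19,"dy":0.133,"dz":0,"turn":0.4},{"dx":-0.24,"dy":0.168,"dz":0,"turn":0.5},{"dx":-0.29,"dy":0.203,"dz":0,"turn":0.6},{"dx":-0.34,"dy":0.238,"dz":0,"turn":0.688},{"dx":-0.38,"dy":0.266,"dz":0.02,"turn":0.688},{"dx":-0.4007,"dy":0.2803,"dz":0.05,"turn":0.688},{"dx":-0.4007,"dy":0.2803,"dz":0.058,"turn":0.688},{"dx":-0.4007,"dy":0.2803,"dz":0.058,"turn":0.688}], "hand": 0.55}}

```text
time: 41.98
ee_pos: [462.5, 247.8, 241.0]
eef_rot: [-0.288, 0.958, -0.001, -0.001]
force: [0.7, -0.8, 0.1]
grip_width: 0.449
finger_force: 0.0
```

```bash
cat > lean.py <<'E'
from h import *
# roots in cups: crown by colour (pale) is small; use net masks in both views near holder
s=cam("side"); t=cam("top")
for p,n in((s,"side"),(t,"top")):
    for d in nets.trace("root_0",p)[:8]:
        b=d["box"]
        if b[0]>310:
            ys,xs=np.where(d["region"]); print(n,round(d["confidence"],2),np.round(b,1)); k=ys<np.sort(ys)[len(ys)//5]; print("   top part",xs[k].mean().round(1),ys[k].mean().round(1),"centroid",xs.mean().round(1),ys.mean().round(1))
            if n=="side":
                a=(xs[k].mean(),ys[k].mean())
print("A axis side z=100,150,200",proj(s,[[613.4,-216,z] for z in(100,150,200)]).round(1).tolist(),"top",proj(t,[[613.4,-216,z] for z in(100,200)]).round(1).tolist())
E
python3 lean.py;  python3 -c "
from h import *
goto(462,248.5,121,-2.557)"
```

```text
side 0.6 [347.8 197.1  27.7  33.2]
   top part 351.9 184.5 centroid 347.3 196.6
top 0.55 [369.4 174.3  36.   17.5]
   top part 376.9 168.0 centroid 367.7 173.1
A axis side z=100,150,200 [[337.8, 208.1], [339.3, 192.9], [340.8, 176.9]] top [[358.1, 174.2], [365.3, 167.2]]
at [463.27863978 247.84873145 242.4970781 ] yaw -2.558 q6 -1.85 -> mm [  0.9   1.2 121.5] turn -0.001 (+-pi) t 42.2
```

Root A leans towards -y, over cup B. I'll fill D and C next, which then lean the same way, and later tip A over to +y before filling B.

Call:
{"method": "drive_tool", "body": {"plan": [{"dx":0.001,"dy":0.001,"dz":0.035,"turn":0},{"dx":0.001,"dy":0.001,"dz":0.07,"turn":0},{"dx":0.001,"dy":0.001,"dz":0.1,"turn":0},{"dx":0.001,"dy":0.001,"dz":0.12,"turn":0},{"dx":0.001,"dy":0.001,"dz":0.12,"turn":0}]}}

```text
time: 42.8
ee_pos: [461.0, 247.7, 120.9]
eef_rot: [-0.288, 0.958, -0.001, -0.001]
force: [0.6, -0.2, -0.2]
grip_width: 0.45
finger_force: 0.0
```

Call:
{"method": "drive_tool", "body": {"plan": [{"dx":0,"dy":0,"dz":0,"turn":0},{"dx":0,"dy":0,"dz":0,"turn":0},{"dx":0,"dy":0,"dz":0,"turn":0},{"dx":0,"dy":0,"dz":0,"turn":0}], "hand": 1, "force": 3}}

```text
time: 43.3
ee_pos: [461.5, 249.0, 122.2]
eef_rot: [-0.288, 0.958, 0.0, 0.001]
force: [-0.0, 0.2, 3.2]
grip_width: 0.295
finger_force: 3.0
```

Call:
{"method": "drive_tool", "body": {"plan": [{"dx":0,"dy":0,"dz":-0.015,"turn":0},{"dx":0,"dy":0,"dz":-0.03,"turn":0},{"dx":0,"dy":0,"dz":-0.045,"turn":0},{"dx":0,"dy":0,"dz":-0.06,"turn":0},{"dx":0,"dy":0,"dz":-0.075,"turn":0},{"dx":0,"dy":0,"dz":-0.09,"turn":0},{"dx":0,"dy":0,"dz":-0.105,"turn":0},{"dx":0,"dy":0,"dz":-0.12,"turn":0},{"dx":0,"dy":0,"dz":-0.135,"turn":0},{"dx":0,"dy":0,"dz":-0.15,"turn":0},{"dx":0,"dy":0,"dz":-0.165,"turn":0},{"dx":0,"dy":0,"dz":-0.18,"turn":0},{"dx":0,"dy":0,"dz":-0.19,"turn":0},{"dx":0,"dy":0,"dz":-0.19,"turn":0}]}}

```text
time: 45.05
ee_pos: [461.4, 248.9, 312.3]
eef_rot: [-0.288, 0.958, 0.0, 0.001]
force: [-0.2, -0.1, -2.2]
grip_width: 0.298
finger_force: 3.0
```

```bash
python3 root.py; python3 -c "
from h import *
goto(547,-433,313,-1.868)"
```

```text
tcp [461.4 248.9 312.3] w 0.298 f 3.0 t 45.0
grasp px [197.5 107.7] vertical tip px [202.8 157. ]
root_0 0.72 [347.  197.2  26.3  30.7] lowest 340 212 top 350 182
root_0 0.63 [194.5 161.6  25.6   9.1] lowest 187 164 top 184 157
root_0 0.56 [205.3 120.1  27.8  33.8] lowest 213 139 top 195 103
root_0 0.46 [178.2 159.8  18.7   8.5] lowest 173 162 top 171 155
tip px [214.6 138.6] angle below level 56.0 err px 1.3
toptip 0.6 [365.7 243.2]
cups A-D rim px side [[337.8, 208.1], [349.9, 219.2], [363.4, 231.6], [378.1, 245.2]]
at [461.03377065 248.46248087 310.99647183] yaw -2.557 q6 -1.86 -> mm [ 304.5 -615.7   -1.6] turn -0.689 (+-pi) t 45.4
```

Call:
{"method": "drive_tool", "body": {"plan": [{"dx":0.003,"dy":-0.005,"dz":0,"turn":-0.02},{"dx":0.007,"dy":-0.015,"dz":0,"turn":-0.05},{"dx":0.015,"dy":-0.03,"dz":0,"turn":-0.09},{"dx":0.025,"dy":-0.051,"dz":0,"turn":-0.14},{"dx":0.039,"dy":-0.079,"dz":0,"turn":-0.2},{"dx":0.056,"dy":-0.113,"dz":0,"turn":-0.26},{"dx":0.075,"dy":-0.152,"dz":0,"turn":-0.32},{"dx":0.097,"dy":-0.196,"dz":0,"turn":-0.38},{"dx":0.12,"dy":-0.243,"dz":0,"turn":-0.44},{"dx":0.144,"dy":-0.292,"dz":0,"turn":-0.5},{"dx":0.169,"dy":-0.342,"dz":0,"turn":-0.56},{"dx":0.194,"dy":-0.392,"dz":0,"turn":-0.62},{"dx":0.219,"dy":-0.442,"dz":0,"turn":-0.67},{"dx":0.244,"dy":-0.493,"dz":0,"turn":-0.689},{"dx":0.269,"dy":-0.543,"dz":0,"turn":-0.689},{"dx":0.292,"dy":-0.59,"dz":0,"turn":-0.689},{"dx":0.3045,"dy":-0.6157,"dz":0,"turn":-0.689},{"dx":0.3045,"dy":-0.6157,"dz":0,"turn":-0.689},{"dx":0.3045,"dy":-0.6157,"dz":0,"turn":-0.689}]}}

```text
time: 47.72
ee_pos: [546.9, -432.7, 311.2]
eef_rot: [-0.595, 0.804, 0.0, -0.0]
force: [-0.3, 0.2, -1.4]
grip_width: 0.293
finger_force: 3.0
```

```bash
python3 root.py; python3 -c "
from h import *
goto(547,-433,289,-1.868)"
```

```text
tcp [ 546.9 -432.7  311.2] w 0.293 f 3.0 t 47.7
grasp px [406.6 176.4] vertical tip px [393.5 242.8]
root_0 0.67 [402.8 204.2  35.1  67.5] lowest 384 236 top 409 170
root_0 0.57 [176.1 156.9  17.5   5.4] lowest 170 162 top 169 155
root_0 0.54 [196.7 161.9  24.8   9.5] lowest 188 164 top 185 157
root_0 0.28 [202.1 204.4  14.3  18.5] lowest 198 215 top 198 198
tip px [384.4 235.6] angle below level 80.0 err px 1.3
toptip 0.53 [318.7 203.5]
cups A-D rim px side [[337.8, 208.1], [349.9, 219.2], [363.4, 231.6], [378.1, 245.2]]
at [ 547.38635466 -432.11722792  312.15243178] yaw -1.867 q6 0.09 -> mm [ 1.   0.1 23.2] turn 0.001 (+-pi) t 48.0
```

Call:
{"method": "drive_tool", "body": {"plan": [{"dx":-0.008,"dy":0,"dz":0.005,"turn":0},{"dx":-0.015,"dy":0,"dz":0.02,"turn":0},{"dx":-0.015,"dy":0,"dz":0.035,"turn":0},{"dx":-0.015,"dy":0,"dz":0.05,"turn":0},{"dx":-0.015,"dy":0,"dz":0.065,"turn":0},{"dx":-0.025,"dy":0,"dz":0.068,"turn":0},{"dx":-0.035,"dy":0,"dz":0.072,"turn":0},{"dx":-0.046,"dy":0,"dz":0.078,"turn":0},{"dx":-0.046,"dy":0,"dz":0.088,"turn":0},{"dx":-0.046,"dy":0,"dz":0.1,"turn":0},{"dx":-0.046,"dy":0,"dz":0.112,"turn":0},{"dx":-0.046,"dy":0,"dz":0.122,"turn":0},{"dx":-0.046,"dy":0,"dz":0.122,"turn":0}]}}

```text
time: 49.65
ee_pos: [560.3, -389.0, 188.7]
eef_rot: [-0.595, 0.804, 0.0, -0.0]
force: [-0.1, 0.5, -1.1]
grip_width: 0.295
finger_force: 3.0
```

```bash
python3 root.py|head -4
```

```text
tcp [ 560.3 -389.   188.7] w 0.295 f 3.0 t 49.6
grasp px [383.7 214.5] vertical tip px [374.1 270.7]
root_0 0.63 [195.3 161.1  23.3  12.1] lowest 196 164 top 186 158
root_0 0.6 [383.  229.2  19.3  42.9] lowest 379 250 top 388 207
```

Call:
{"method": "drive_tool", "body": {"plan": [{"dx":0,"dy":0,"dz":0,"turn":0},{"dx":0,"dy":0,"dz":0,"turn":0},{"dx":0,"dy":0,"dz":-0.02,"turn":0},{"dx":0,"dy":0,"dz":-0.06,"turn":0},{"dx":0,"dy":0,"dz":-0.11,"turn":0},{"dx":0,"dy":0,"dz":-0.11,"turn":0}], "hand": 0.55}}

```text
time: 50.7
ee_pos: [562.3, -390.0, 305.1]
eef_rot: [-0.595, 0.804, -0.004, 0.002]
force: [-0.0, 0.7, -0.3]
grip_width: 0.454
finger_force: 0.0
```

```bash
python3 lean.py; python3 -c "
from h import *
goto(428.5,298.5,240,-2.557)"
```

```text
side 0.95 [390.8 234.2  27.9  35.6]
   top part 397.6 220.3 centroid 390.1 233.9
side 0.74 [347.9 196.3  23.7  32.2]
   top part 351.7 184.6 centroid 347.2 197.0
top 0.69 [359.2 178.1  13.3  10.7]
   top part 359.5 170.6 centroid 357.0 175.0
A axis side z=100,150,200 [[337.8, 208.1], [339.3, 192.9], [340.8, 176.9]] top [[358.1, 174.2], [365.3, 167.2]]
at [ 560.21464508 -388.55591203  298.407345  ] yaw -1.868 q6 0.02 -> mm [-618.4  327.    59.2] turn 0.689 (+-pi) t 50.9
```

Call:
{"method": "drive_tool", "body": {"plan": [{"dx":-0.045,"dy":0.024,"dz":0,"turn":0.06},{"dx":-0.1,"dy":0.053,"dz":0,"turn":0.13},{"dx":-0.155,"dy":0.082,"dz":0,"turn":0.2},{"dx":-0.21,"dy":0.111,"dz":0,"turn":0.27},{"dx":-0.265,"dy":0.14,"dz":0,"turn":0.34},{"dx":-0.32,"dy":0.169,"dz":0,"turn":0.41},{"dx":-0.375,"dy":0.198,"dz":0,"turn":0.48},{"dx":-0.43,"dy":0.227,"dz":0,"turn":0.55},{"dx":-0.485,"dy":0.256,"dz":0,"turn":0.62},{"dx":-0.54,"dy":0.285,"dz":0,"turn":0.689},{"dx":-0.59,"dy":0.312,"dz":0,"turn":0.689},{"dx":-0.6184,"dy":0.327,"dz":0.02,"turn":0.689},{"dx":-0.6184,"dy":0.327,"dz":0.059,"turn":0.689},{"dx":-0.6184,"dy":0.327,"dz":0.059,"turn":0.689},{"dx":-0.6184,"dy":0.327,"dz":0.059,"turn":0.689}]}}

```text
time: 52.78
ee_pos: [429.4, 298.0, 241.4]
eef_rot: [-0.288, 0.958, -0.0, 0.0]
force: [0.2, -0.2, 0.0]
grip_width: 0.453
finger_force: 0.0
```

```bash
python3 -c "
from h import *
goto(428.5,298.5,121,-2.557)"; python3 lean.py
```

```text
at [429.43957166 298.0031954  241.39398151] yaw -2.557 q6 -1.97 -> mm [  0.5   1.  120.4] turn 0.000 (+-pi) t 52.8
side 0.67 [390.9 234.1  28.1  32.2]
   top part 397.1 222.3 centroid 389.8 235.0
side 0.62 [348.  196.6  21.7  32.1]
   top part 351.3 184.8 centroid 347.1 196.2
top 0.89 [367.9 175.2  34.5  15. ]
   top part 376.4 168.3 centroid 367.7 172.9
A axis side z=100,150,200 [[337.8, 208.1], [339.3, 192.9], [340.8, 176.9]] top [[358.1, 174.2], [365.3, 167.2]]
```

Call:
{"method": "drive_tool", "body": {"plan": [{"dx":0.001,"dy":0.001,"dz":0.035,"turn":0},{"dx":0.001,"dy":0.001,"dz":0.07,"turn":0},{"dx":0.001,"dy":0.001,"dz":0.1,"turn":0},{"dx":0.001,"dy":0.001,"dz":0.12,"turn":0},{"dx":0.001,"dy":0.001,"dz":0.12,"turn":0}]}}

```text
time: 53.6
ee_pos: [427.4, 297.8, 120.0]
eef_rot: [-0.288, 0.958, -0.001, -0.001]
force: [0.1, -0.2, 0.3]
grip_width: 0.453
finger_force: 0.0
```

Call:
{"method": "drive_tool", "body": {"plan": [{"dx":0,"dy":0,"dz":0,"turn":0},{"dx":0,"dy":0,"dz":0,"turn":0},{"dx":0,"dy":0,"dz":0,"turn":0},{"dx":0,"dy":0,"dz":0,"turn":0}], "hand": 1, "force": 3}}

```text
time: 54.1
ee_pos: [427.8, 298.9, 121.2]
eef_rot: [-0.288, 0.958, 0.0, 0.001]
force: [-1.1, 0.8, 2.4]
grip_width: 0.294
finger_force: 3.0
```

Call:
{"method": "drive_tool", "body": {"plan": [{"dx":0,"dy":0,"dz":-0.015,"turn":0},{"dx":0,"dy":0,"dz":-0.03,"turn":0},{"dx":0,"dy":0,"dz":-0.045,"turn":0},{"dx":0,"dy":0,"dz":-0.06,"turn":0},{"dx":0,"dy":0,"dz":-0.075,"turn":0},{"dx":0,"dy":0,"dz":-0.09,"turn":0},{"dx":0,"dy":0,"dz":-0.105,"turn":0},{"dx":0,"dy":0,"dz":-0.12,"turn":0},{"dx":0,"dy":0,"dz":-0.135,"turn":0},{"dx":0,"dy":0,"dz":-0.15,"turn":0},{"dx":0,"dy":0,"dz":-0.165,"turn":0},{"dx":0,"dy":0,"dz":-0.18,"turn":0},{"dx":0,"dy":0,"dz":-0.19,"turn":0},{"dx":0,"dy":0,"dz":-0.19,"turn":0}]}}

```text
time: 55.85
ee_pos: [427.7, 298.7, 311.3]
eef_rot: [-0.288, 0.958, 0.0, 0.001]
force: [-0.5, 0.6, -1.5]
grip_width: 0.292
finger_force: 3.0
```

```bash
python3 root.py; python3 -c "
from h import *
goto(566.5,-369,313,-1.868)"
```

```text
tcp [427.7 298.7 311.3] w 0.292 f 3.0 t 55.9
grasp px [180.3 106.7] vertical tip px [186.7 155.5]
root_0 0.86 [347.9 196.7  22.2  34. ] lowest 338 211 top 350 181
root_0 0.61 [180.3 156.9  30.4   4.1] lowest 171 162 top 170 155
root_0 0.57 [391.5 234.   30.7  31.2] lowest 378 250 top 395 217
root_0 0.54 [188.8 119.9  26.8  40.2] lowest 199 137 top 178 102
root_0 0.27 [319.6 283.1  31.9  41.2] lowest 316 303 top 313 259
tip 0.55 [295.2 268.7]
tip px [199.2 136. ] angle below level 54.0 err px 0.9
toptip 0.25 [341.2 229.2]
cups A-D rim px side [[337.8, 208.1], [349.9, 219.2], [363.4, 231.6], [378.1, 245.2]]
at [427.39269825 298.30124695 310.02270775] yaw -2.557 q6 -1.97 -> mm [ 252.4 -633.2   -2.6] turn -0.689 (+-pi) t 56.1
```

Call:
{"method": "drive_tool", "body": {"plan": [{"dx":0.002,"dy":-0.005,"dz":0,"turn":-0.02},{"dx":0.006,"dy":-0.015,"dz":0,"turn":-0.05},{"dx":0.012,"dy":-0.03,"dz":0,"turn":-0.09},{"dx":0.02,"dy":-0.051,"dz":0,"turn":-0.14},{"dx":0.031,"dy":-0.079,"dz":0,"turn":-0.2},{"dx":0.045,"dy":-0.113,"dz":0,"turn":-0.26},{"dx":0.061,"dy":-0.152,"dz":0,"turn":-0.32},{"dx":0.078,"dy":-0.196,"dz":0,"turn":-0.38},{"dx":0.097,"dy":-0.243,"dz":0,"turn":-0.44},{"dx":0.117,"dy":-0.293,"dz":0,"turn":-0.5},{"dx":0.137,"dy":-0.344,"dz":0,"turn":-0.56},{"dx":0.158,"dy":-0.396,"dz":0,"turn":-0.62},{"dx":0.179,"dy":-0.448,"dz":0,"turn":-0.67},{"dx":0.2,"dy":-0.501,"dz":0,"turn":-0.689},{"dx":0.221,"dy":-0.554,"dz":0,"turn":-0.689},{"dx":0.242,"dy":-0.607,"dz":0,"turn":-0.689},{"dx":0.2524,"dy":-0.6332,"dz":0,"turn":-0.689},{"dx":0.2524,"dy":-0.6332,"dz":0,"turn":-0.689},{"dx":0.2524,"dy":-0.6332,"dz":0,"turn":-0.689}]}}

```text
time: 58.52
ee_pos: [566.3, -368.7, 310.2]
eef_rot: [-0.595, 0.804, 0.0, -0.0]
force: [0.8, 0.7, -1.4]
grip_width: 0.29
finger_force: 3.0
```

```bash
python3 root.py; python3 -c "
from h import *
goto(578.2,-330.7,188,-1.868)"
```

```text
tcp [ 566.3 -368.7  310.2] w 0.290 f 3.0 t 58.5
grasp px [385.3 163.6] vertical tip px [375.1 227.3]
root_0 0.85 [347.4 195.9  24.7  33. ] lowest 338 211 top 350 181
root_0 0.84 [390.6 234.6  30.4  33.7] lowest 378 250 top 396 217
root_0 0.68 [382.6 189.4  26.3  70.3] lowest 369 222 top 387 156
root_0 0.61 [182.7 156.1  27.7   6. ] lowest 171 162 top 171 155
tip 0.73 [274.5 178.4]
tip px [369.4 221.6] angle below level 82.0 err px 0.4
toptip 0.65 [315.4 203.3]
cups A-D rim px side [[337.8, 208.1], [349.9, 219.2], [363.4, 231.6], [378.1, 245.2]]
at [ 566.79238196 -368.11388187  311.15698777] yaw -1.867 q6 -0.01 -> mm [-3.910e+01  1.000e-01  1.232e+02] turn 0.001 (+-pi) t 58.8
```

Call:
{"method": "drive_tool", "body": {"plan": [{"dx":-0.007,"dy":0,"dz":0.005,"turn":0},{"dx":-0.013,"dy":0,"dz":0.02,"turn":0},{"dx":-0.013,"dy":0,"dz":0.035,"turn":0},{"dx":-0.013,"dy":0,"dz":0.05,"turn":0},{"dx":-0.013,"dy":0,"dz":0.065,"turn":0},{"dx":-0.022,"dy":0,"dz":0.068,"turn":0},{"dx":-0.031,"dy":0,"dz":0.072,"turn":0},{"dx":-0.039,"dy":0,"dz":0.078,"turn":0},{"dx":-0.039,"dy":0,"dz":0.088,"turn":0},{"dx":-0.039,"dy":0,"dz":0.1,"turn":0},{"dx":-0.039,"dy":0,"dz":0.112,"turn":0},{"dx":-0.039,"dy":0,"dz":0.121,"turn":0},{"dx":-0.039,"dy":0,"dz":0.121,"turn":0}]}}

```text
time: 60.45
ee_pos: [577.7, -331.7, 188.8]
eef_rot: [-0.595, 0.804, 0.0, -0.0]
force: [0.1, -0.0, -1.0]
grip_width: 0.293
finger_force: 3.0
```

```bash
python3 root.py|head -6
```

```text
tcp [ 577.7 -331.7  188.8] w 0.293 f 3.0 t 60.5
grasp px [367.9 201.8] vertical tip px [360.  256.4]
root_0 0.62 [391.7 234.6  31.4  34.3] lowest 378 250 top 395 217
root_0 0.58 [366.3 214.6  14.4  47.1] lowest 364 236 top 370 194
root_0 0.53 [181.2 157.6  30.3   7.4] lowest 174 162 top 170 155
root_0 0.49 [344.  203.6  17.3  17.8] lowest 337 211 top 342 196
```

Call:
{"method": "drive_tool", "body": {"plan": [{"dx":0,"dy":0,"dz":0,"turn":0},{"dx":0,"dy":0,"dz":0,"turn":0},{"dx":0,"dy":0,"dz":-0.02,"turn":0},{"dx":0,"dy":0,"dz":-0.06,"turn":0},{"dx":0,"dy":0,"dz":-0.09,"turn":0},{"dx":0,"dy":0,"dz":-0.09,"turn":0}], "hand": 0.5}}

```text
time: 61.5
ee_pos: [579.2, -332.1, 283.0]
eef_rot: [-0.595, 0.804, -0.002, 0.001]
force: [0.5, -0.4, 1.2]
grip_width: 0.504
finger_force: 0.0
```

```bash
python3 lean.py; python3 -c "
from h import *
s=cam('side');t=cam('top')
X=[[602.1,-253,180],[598,-265,205]]
print(proj(s,X),proj(t,X))
goto(602,-253,180,-1.868)"
```

```text
side 0.96 [373.9 220.5  27.3  35.8]
   top part 380.5 207.4 centroid 374.5 220.2
side 0.69 [347.4 195.6  21.9  30. ]
   top part 351.7 184.1 centroid 347.4 195.7
side 0.67 [392.1 232.1  29.9  28.9]
   top part 397.6 220.5 centroid 390.9 233.3
top 0.67 [449.2 192.2   9.4  11.4]
   top part 447.0 187.6 centroid 446.8 191.5
A axis side z=100,150,200 [[337.8, 208.1], [339.3, 192.9], [340.8, 176.9]] top [[358.1, 174.2], [365.3, 167.2]]
[[348.32576599 189.95609956]
 [351.92862566 183.88202067]] [[377.79958705 172.72214013]
 [384.68458924 172.44653521]]
at [ 577.66263466 -331.41243998  278.37950557] yaw -1.868 q6 -0.07 -> mm [-82.1  -0.5  98.4] turn 0.000 (+-pi) t 61.8
```

Call:
{"method": "drive_tool", "body": {"plan": [{"dx":-0.04,"dy":-0.0005,"dz":0,"turn":0},{"dx":-0.082,"dy":-0.0005,"dz":0.01,"turn":0},{"dx":-0.082,"dy":-0.0005,"dz":0.04,"turn":0},{"dx":-0.082,"dy":-0.0005,"dz":0.07,"turn":0},{"dx":-0.082,"dy":-0.0005,"dz":0.098,"turn":0},{"dx":-0.082,"dy":-0.0005,"dz":0.098,"turn":0}]}}

```text
time: 62.55
ee_pos: [600.9, -252.9, 178.6]
eef_rot: [-0.595, 0.804, 0.002, -0.002]
force: [0.1, -0.6, 0.0]
grip_width: 0.498
finger_force: 0.0
```

Call:
{"method": "drive_tool", "body": {"plan": [{"dx":0,"dy":0,"dz":0,"turn":0},{"dx":0,"dy":0,"dz":0,"turn":0},{"dx":0,"dy":0,"dz":0,"turn":0},{"dx":0,"dy":0,"dz":0,"turn":0}], "hand": 1, "force": 3}}

```text
time: 63.05
ee_pos: [603.1, -253.6, 182.7]
eef_rot: [-0.595, 0.804, -0.001, 0.001]
force: [0.4, 0.3, 3.1]
grip_width: 0.3
finger_force: 3.0
```

Call:
{"method": "drive_tool", "body": {"plan": [{"dx":-0.01,"dy":0,"dz":-0.004,"turn":0},{"dx":-0.02,"dy":0,"dz":-0.007,"turn":0},{"dx":-0.03,"dy":0,"dz":-0.009,"turn":0},{"dx":-0.04,"dy":0,"dz":-0.01,"turn":0},{"dx":-0.05,"dy":0,"dz":-0.01,"turn":0},{"dx":-0.06,"dy":0,"dz":-0.009,"turn":0},{"dx":-0.067,"dy":0,"dz":-0.008,"turn":0},{"dx":-0.067,"dy":0,"dz":-0.008,"turn":0}]}}

```text
time: 64.05
ee_pos: [622.2, -188.6, 189.3]
eef_rot: [-0.595, 0.804, 0.0, -0.0]
force: [0.1, 0.4, -0.4]
grip_width: 0.292
finger_force: 3.0
```

Call:
{"method": "drive_tool", "body": {"plan": [{"dx":0,"dy":0,"dz":0,"turn":0},{"dx":0,"dy":0,"dz":0,"turn":0},{"dx":0,"dy":0,"dz":-0.02,"turn":0},{"dx":0,"dy":0,"dz":-0.06,"turn":0},{"dx":0,"dy":0,"dz":-0.11,"turn":0},{"dx":0,"dy":0,"dz":-0.11,"turn":0}], "hand": 0.55}}

```text
time: 64.8
ee_pos: [624.0, -190.1, 304.8]
eef_rot: [-0.595, 0.804, -0.003, 0.003]
force: [-0.1, 1.4, -0.0]
grip_width: 0.446
finger_force: 0.0
```

```bash
python3 lean.py; python3 -c "
from h import *
goto(395.5,348.5,240,-2.557)"
```

```text
side 0.64 [391.  234.5  31.8  33.8]
   top part 397.2 221.2 centroid 390.2 234.0
side 0.61 [337.  191.6  15.   45.9]
   top part 336.4 173.6 centroid 337.4 189.8
side 0.59 [374.3 221.5  22.6  36.4]
   top part 380.5 207.5 centroid 374.8 220.0
top 0.61 [410.2 186.2  38.5   8.7]
   top part 415.6 181.5 centroid 409.7 185.9
top 0.58 [433.9 191.1  42.3   9.6]
   top part 439.9 188.2 centroid 433.6 192.3
A axis side z=100,150,200 [[337.8, 208.1], [339.3, 192.9], [340.8, 176.9]] top [[358.1, 174.2], [365.3, 167.2]]
at [ 621.53009963 -189.27710414  298.43092621] yaw -1.868 q6 -0.30 -> mm [-448.   373.6   59. ] turn 0.689 (+-pi) t 65.0
```

A now stands almost upright. On to the last root.

Call:
{"method": "drive_tool", "body": {"plan": [{"dx":-0.035,"dy":0.029,"dz":0,"turn":0.06},{"dx":-0.078,"dy":0.065,"dz":0,"turn":0.13},{"dx":-0.121,"dy":0.101,"dz":0,"turn":0.2},{"dx":-0.164,"dy":0.137,"dz":0,"turn":0.27},{"dx":-0.207,"dy":0.173,"dz":0,"turn":0.35},{"dx":-0.25,"dy":0.209,"dz":0,"turn":0.43},{"dx":-0.293,"dy":0.245,"dz":0,"turn":0.51},{"dx":-0.336,"dy":0.281,"dz":0,"turn":0.59},{"dx":-0.379,"dy":0.317,"dz":0,"turn":0.66},{"dx":-0.42,"dy":0.35,"dz":0,"turn":0.689},{"dx":-0.448,"dy":0.3735,"dz":0.02,"turn":0.689},{"dx":-0.448,"dy":0.3735,"dz":0.059,"turn":0.689},{"dx":-0.448,"dy":0.3735,"dz":0.059,"turn":0.689},{"dx":-0.448,"dy":0.3735,"dz":0.059,"turn":0.689}]}}

```text
time: 66.75
ee_pos: [396.7, 348.3, 241.4]
eef_rot: [-0.288, 0.958, -0.0, 0.0]
force: [-0.4, 0.1, 0.9]
grip_width: 0.452
finger_force: 0.0
```

```bash
python3 -c "
from h import *
goto(395.5,348.5,121,-2.557)"; python3 lean.py
```

```text
at [396.67017248 348.34660185 241.3721795 ] yaw -2.557 q6 -2.08 -> mm [  0.9   0.9 120.4] turn 0.000 (+-pi) t 66.8
side 0.9 [336.9 191.4  16.1  44. ]
   top part 336.7 172.7 centroid 337.1 190.0
side 0.85 [376.5 223.2  23.2  36.9]
   top part 380.2 208.4 centroid 374.3 220.3
side 0.67 [390.  233.7  33.3  31.6]
   top part 397.4 221.2 centroid 390.3 234.0
top 0.68 [410.8 186.4  38.2  13.1]
   top part 415.0 181.3 centroid 409.5 185.6
top 0.67 [355.9 173.9  10.6  26.5]
   top part 353.3 160.5 centroid 354.2 169.1
top 0.65 [432.6 192.1  38.9  11.4]
   top part 441.0 187.5 centroid 432.7 192.2
A axis side z=100,150,200 [[337.8, 208.1], [339.3, 192.9], [340.8, 176.9]] top [[358.1, 174.2], [365.3, 167.2]]
```

Call:
{"method": "drive_tool", "body": {"plan": [{"dx":0.001,"dy":0.001,"dz":0.035,"turn":0},{"dx":0.001,"dy":0.001,"dz":0.07,"turn":0},{"dx":0.001,"dy":0.001,"dz":0.1,"turn":0},{"dx":0.001,"dy":0.001,"dz":0.12,"turn":0},{"dx":0.001,"dy":0.001,"dz":0.12,"turn":0}]}}

```text
time: 67.58
ee_pos: [394.6, 348.0, 120.0]
eef_rot: [-0.288, 0.958, -0.001, -0.001]
force: [-0.2, 1.0, -0.4]
grip_width: 0.453
finger_force: 0.0
```

Call:
{"method": "drive_tool", "body": {"plan": [{"dx":0,"dy":0,"dz":0,"turn":0},{"dx":0,"dy":0,"dz":0,"turn":0},{"dx":0,"dy":0,"dz":0,"turn":0},{"dx":0,"dy":0,"dz":0,"turn":0}], "hand": 1, "force": 3}}

```text
time: 68.08
ee_pos: [395.0, 349.3, 121.3]
eef_rot: [-0.288, 0.958, 0.001, 0.001]
force: [-0.4, 0.5, 3.3]
grip_width: 0.29
finger_force: 3.0
```

Call:
{"method": "drive_tool", "body": {"plan": [{"dx":0,"dy":0,"dz":-0.015,"turn":0},{"dx":0,"dy":0,"dz":-0.03,"turn":0},{"dx":0,"dy":0,"dz":-0.045,"turn":0},{"dx":0,"dy":0,"dz":-0.06,"turn":0},{"dx":0,"dy":0,"dz":-0.075,"turn":0},{"dx":0,"dy":0,"dz":-0.09,"turn":0},{"dx":0,"dy":0,"dz":-0.105,"turn":0},{"dx":0,"dy":0,"dz":-0.12,"turn":0},{"dx":0,"dy":0,"dz":-0.135,"turn":0},{"dx":0,"dy":0,"dz":-0.15,"turn":0},{"dx":0,"dy":0,"dz":-0.165,"turn":0},{"dx":0,"dy":0,"dz":-0.18,"turn":0},{"dx":0,"dy":0,"dz":-0.19,"turn":0},{"dx":0,"dy":0,"dz":-0.19,"turn":0}]}}

```text
time: 69.82
ee_pos: [394.9, 349.0, 311.3]
eef_rot: [-0.288, 0.958, 0.0, 0.0]
force: [-0.7, 0.1, -1.4]
grip_width: 0.293
finger_force: 3.0
```

```bash
python3 root.py; python3 -c "
from h import *
goto(584,-311.5,318,-1.868)"
```

```text
tcp [394.9 349.  311.3] w 0.293 f 3.0 t 69.8
grasp px [163.7 105.3] vertical tip px [171.1 153.6]
root_0 0.89 [374.3 221.6  26.2  32.6] lowest 363 235 top 378 204
root_0 0.6 [392.  233.4  26.   35.5] lowest 379 250 top 394 218
root_0 0.56 [337.  188.9  15.6  43. ] lowest 337 211 top 337 169
root_0 0.52 [174.  114.8  28.8  33.3] lowest 183 135 top 163 100
tip 0.59 [331.8 202.6]
tip px [184.2 134.2] angle below level 54.0 err px 0.8
toptip 0.76 [357.3 182.6]
toptip 0.49 [137.9 225.6]
cups A-D rim px side [[337.8, 208.1], [349.9, 219.2], [363.4, 231.6], [378.1, 245.2]]
at [394.59065186 348.5607466  310.0374116 ] yaw -2.557 q6 -2.08 -> mm [ 206.5 -654.9   -7.5] turn -0.689 (+-pi) t 70.1
```

Call:
{"method": "drive_tool", "body": {"plan": [{"dx":0.002,"dy":-0.005,"dz":0,"turn":-0.02},{"dx":0.006,"dy":-0.015,"dz":0,"turn":-0.05},{"dx":0.011,"dy":-0.03,"dz":0,"turn":-0.09},{"dx":0.019,"dy":-0.051,"dz":0,"turn":-0.14},{"dx":0.029,"dy":-0.079,"dz":0,"turn":-0.2},{"dx":0.042,"dy":-0.113,"dz":0,"turn":-0.26},{"dx":0.056,"dy":-0.152,"dz":0,"turn":-0.32},{"dx":0.072,"dy":-0.195,"dz":0,"turn":-0.38},{"dx":0.09,"dy":-0.242,"dz":0,"turn":-0.44},{"dx":0.108,"dy":-0.291,"dz":0,"turn":-0.5},{"dx":0.126,"dy":-0.341,"dz":0,"turn":-0.56},{"dx":0.145,"dy":-0.392,"dz":0,"turn":-0.62},{"dx":0.164,"dy":-0.443,"dz":0,"turn":-0.67},{"dx":0.183,"dy":-0.494,"dz":0,"turn":-0.689},{"dx":0.202,"dy":-0.545,"dz":0,"turn":-0.689},{"dx":0.221,"dy":-0.597,"dz":0,"turn":-0.689},{"dx":0.231,"dy":-0.624,"dz":0,"turn":-0.689},{"dx":0.231,"dy":-0.624,"dz":0,"turn":-0.689},{"dx":0.231,"dy":-0.624,"dz":0,"turn":-0.689}]}}

```text
time: 72.5
ee_pos: [546.2, -298.9, 310.3]
eef_rot: [-0.595, 0.804, 0.0, -0.0]
force: [-0.1, -0.5, -1.8]
grip_width: 0.291
finger_force: 3.0
```

```bash
python3 root.py; python3 -c "
from h import *
goto(595.8,-273.3,188,-1.868)"
```

```text
tcp [ 546.2 -298.9  310.3] w 0.291 f 3.0 t 72.5
grasp px [354. 156.] vertical tip px [346.9 217.9]
root_0 0.95 [375.1 222.5  26.1  35.6] lowest 362 236 top 378 204
root_0 0.77 [352.  177.9  28.4  61. ] lowest 339 210 top 357 149
root_0 0.75 [336.7 190.5  14.6  45. ] lowest 335 210 top 334 169
root_0 0.6 [390.1 232.7  24.7  32.2] lowest 378 250 top 395 218
tip px [339.4 209.6] angle below level 78.0 err px 0.2
cups A-D rim px side [[337.8, 208.1], [349.9, 219.2], [363.4, 231.6], [378.1, 245.2]]
at [ 546.64749734 -298.36788789  311.02610557] yaw -1.867 q6 -0.11 -> mm [-38.3 -39.6 123.1] turn 0.001 (+-pi) t 72.8
```

Call:
{"method": "drive_tool", "body": {"plan": [{"dx":-0.003,"dy":-0.012,"dz":0,"turn":0},{"dx":-0.005,"dy":-0.028,"dz":0,"turn":0},{"dx":-0.005,"dy":-0.0396,"dz":0.005,"turn":0},{"dx":-0.005,"dy":-0.0396,"dz":0.02,"turn":0},{"dx":-0.005,"dy":-0.0396,"dz":0.035,"turn":0},{"dx":-0.005,"dy":-0.0396,"dz":0.05,"turn":0},{"dx":-0.005,"dy":-0.0396,"dz":0.065,"turn":0},{"dx":-0.015,"dy":-0.0396,"dz":0.068,"turn":0},{"dx":-0.027,"dy":-0.0396,"dz":0.072,"turn":0},{"dx":-0.038,"dy":-0.0396,"dz":0.078,"turn":0},{"dx":-0.038,"dy":-0.0396,"dz":0.088,"turn":0},{"dx":-0.038,"dy":-0.0396,"dz":0.1,"turn":0},{"dx":-0.038,"dy":-0.0396,"dz":0.112,"turn":0},{"dx":-0.038,"dy":-0.0396,"dz":0.121,"turn":0},{"dx":-0.038,"dy":-0.0396,"dz":0.121,"turn":0}]}}

```text
time: 74.68
ee_pos: [595.2, -274.5, 188.8]
eef_rot: [-0.595, 0.804, 0.0, -0.0]
force: [0.4, -0.1, -0.2]
grip_width: 0.294
finger_force: 3.0
```

```bash
python3 root.py|head -6
```

```text
tcp [ 595.2 -274.5  188.8] w 0.294 f 3.0 t 74.7
grasp px [353.6 190.4] vertical tip px [347.3 243.4]
root_0 0.97 [373.9 219.6  26.3  36.2] lowest 363 236 top 378 204
root_0 0.9 [390.2 233.7  28.2  32. ] lowest 378 250 top 395 218
root_0 0.79 [355.  202.7  18.6  41.2] lowest 349 223 top 354 183
root_0 0.64 [339.  196.6  13.7  30.8] lowest 340 212 top 340 181
```

The root is in cup B. I'll move it slightly past vertical as I did with A, then straighten C and D the same way.

Call:
{"method": "drive_tool", "body": {"plan": [{"dx":-0.01,"dy":0,"dz":0,"turn":0},{"dx":-0.02,"dy":0,"dz":0.001,"turn":0},{"dx":-0.027,"dy":0,"dz":0.001,"turn":0},{"dx":-0.027,"dy":0,"dz":0.001,"turn":0}]}}

```text
time: 75.47
ee_pos: [603.7, -247.7, 188.6]
eef_rot: [-0.595, 0.804, 0.0, 0.0]
force: [0.4, 0.6, -1.1]
grip_width: 0.293
finger_force: 3.0
```

Call:
{"method": "drive_tool", "body": {"plan": [{"dx":0,"dy":0,"dz":0,"turn":0},{"dx":0,"dy":0,"dz":0,"turn":0},{"dx":0,"dy":0,"dz":-0.02,"turn":0},{"dx":0,"dy":0,"dz":-0.06,"turn":0},{"dx":0.02,"dy":0,"dz":-0.09,"turn":0},{"dx":0.06,"dy":0,"dz":-0.09,"turn":0},{"dx":0.1,"dy":0,"dz":-0.09,"turn":0},{"dx":0.12,"dy":0,"dz":-0.09,"turn":0},{"dx":0.12,"dy":0,"dz":-0.09,"turn":0}], "hand": 0.5}}

```text
time: 76.6
ee_pos: [567.7, -364.6, 278.3]
eef_rot: [-0.594, 0.805, 0.0, -0.0]
force: [0.3, -0.8, -0.5]
grip_width: 0.495
finger_force: 0.0
```

```bash
python3 lean.py; python3 -c "
from h import *
s=cam('side'); print('B axis',proj(s,[[595.8,-273.3,z] for z in (100,200)]).tolist())
goto(578.2-11.3,-330.7-37,181,-1.868)"
```

```text
side 0.98 [349.6 200.1  12.5  43.5]
   top part 348.5 183.3 centroid 348.9 200.1
side 0.97 [390.6 233.9  30.1  32. ]
   top part 397.3 221.1 centroid 390.4 233.9
side 0.79 [373.9 221.1  27.5  35.9]
   top part 380.1 208.4 centroid 374.1 221.0
side 0.77 [336.8 189.3  15.6  44.3]
   top part 336.6 172.7 centroid 337.1 190.1
top 0.71 [416.5 252.3   5.2  17. ]
   top part 414.0 246.3 centroid 413.8 250.7
top 0.37 [354.7 170.6   8.6  18.1]
   top part 351.6 158.8 centroid 352.2 165.1
A axis side z=100,150,200 [[337.8, 208.1], [339.3, 192.9], [340.8, 176.9]] top [[358.1, 174.2], [365.3, 167.2]]
B axis [[349.9469319205257, 219.24751958476003], [353.77449476078505, 187.06443901741767]]
at [ 568.76639808 -362.42682901  278.61925075] yaw -1.867 q6 -0.02 -> mm [ 5.6  0.3 97.6] turn 0.001 (+-pi) t 76.8
```

Call:
{"method": "drive_tool", "body": {"plan": [{"dx":0.0055,"dy":0,"dz":0.02,"turn":0},{"dx":0.0055,"dy":0,"dz":0.05,"turn":0},{"dx":0.0055,"dy":0,"dz":0.08,"turn":0},{"dx":0.0055,"dy":0,"dz":0.098,"turn":0},{"dx":0.0055,"dy":0,"dz":0.098,"turn":0}]}}

```text
time: 77.47
ee_pos: [566.4, -367.9, 179.4]
eef_rot: [-0.595, 0.804, 0.001, -0.001]
force: [0.0, 0.9, 0.3]
grip_width: 0.502
finger_force: 0.0
```

Call:
{"method": "drive_tool", "body": {"plan": [{"dx":0,"dy":0,"dz":0,"turn":0},{"dx":0,"dy":0,"dz":0,"turn":0},{"dx":0,"dy":0,"dz":0,"turn":0},{"dx":0,"dy":0,"dz":0,"turn":0}], "hand": 1, "force": 3}}

```text
time: 77.97
ee_pos: [567.2, -368.9, 181.6]
eef_rot: [-0.595, 0.804, -0.001, 0.0]
force: [0.7, -0.8, 3.2]
grip_width: 0.296
finger_force: 3.0
```

Call:
{"method": "drive_tool", "body": {"plan": [{"dx":-0.01,"dy":0,"dz":-0.004,"turn":0},{"dx":-0.02,"dy":0,"dz":-0.007,"turn":0},{"dx":-0.03,"dy":0,"dz":-0.009,"turn":0},{"dx":-0.04,"dy":0,"dz":-0.01,"turn":0},{"dx":-0.05,"dy":0,"dz":-0.01,"turn":0},{"dx":-0.06,"dy":0,"dz":-0.009,"turn":0},{"dx":-0.066,"dy":0,"dz":-0.008,"turn":0},{"dx":-0.066,"dy":0,"dz":-0.008,"turn":0}]}}

```text
time: 78.97
ee_pos: [586.1, -304.9, 188.3]
eef_rot: [-0.595, 0.804, 0.0, -0.0]
force: [-0.3, -1.2, -1.0]
grip_width: 0.29
finger_force: 3.0
```

Call:
{"method": "drive_tool", "body": {"plan": [{"dx":0,"dy":0,"dz":0,"turn":0},{"dx":0,"dy":0,"dz":0,"turn":0},{"dx":0,"dy":0,"dz":-0.02,"turn":0},{"dx":0,"dy":0,"dz":-0.06,"turn":0},{"dx":0.02,"dy":0,"dz":-0.09,"turn":0},{"dx":0.06,"dy":0,"dz":-0.09,"turn":0},{"dx":0.1,"dy":0,"dz":-0.09,"turn":0},{"dx":0.126,"dy":0,"dz":-0.09,"turn":0},{"dx":0.126,"dy":0,"dz":-0.09,"turn":0}], "hand": 0.5}}

```text
time: 80.1
ee_pos: [548.1, -427.8, 278.1]
eef_rot: [-0.594, 0.805, 0.0, -0.0]
force: [0.7, 0.2, 0.7]
grip_width: 0.498
finger_force: 0.0
```

```bash
python3 lean.py; python3 -c "
from h import *
goto(560.6-11.3,-388-37,181,-1.868)"
```

```text
side 0.79 [351.1 199.1  12.3  43.2]
   top part 348.8 182.8 centroid 348.7 199.7
side 0.76 [362.8 212.6  11.8  48.6]
   top part 361.6 194.2 centroid 362.2 212.9
side 0.72 [389.3 233.1  30.2  33.1]
   top part 397.3 221.5 centroid 390.4 234.2
side 0.65 [336.1 190.4  14.9  43.3]
   top part 337.0 172.7 centroid 337.0 189.4
top 0.63 [376.6 174.9  10.5  20.5]
   top part 377.2 167.8 centroid 376.2 175.6
top 0.59 [354.2 172.1  10.1  19. ]
   top part 353.5 160.7 centroid 354.2 168.8
A axis side z=100,150,200 [[337.8, 208.1], [339.3, 192.9], [340.8, 176.9]] top [[358.1, 174.2], [365.3, 167.2]]
at [ 549.42354765 -425.38627662  278.64343683] yaw -1.867 q6 0.08 -> mm [-0.3  0.2 97.6] turn 0.001 (+-pi) t 80.3
```

Call:
{"method": "drive_tool", "body": {"plan": [{"dx":0,"dy":0,"dz":0.02,"turn":0},{"dx":0,"dy":0,"dz":0.05,"turn":0},{"dx":0,"dy":0,"dz":0.08,"turn":0},{"dx":0,"dy":0,"dz":0.098,"turn":0},{"dx":0,"dy":0,"dz":0.098,"turn":0}]}}

```text
time: 80.92
ee_pos: [548.9, -425.2, 179.4]
eef_rot: [-0.595, 0.804, 0.001, -0.001]
force: [-0.3, 0.0, 0.6]
grip_width: 0.499
finger_force: 0.0
```

Call:
{"method": "drive_tool", "body": {"plan": [{"dx":0,"dy":0,"dz":0,"turn":0},{"dx":0,"dy":0,"dz":0,"turn":0},{"dx":0,"dy":0,"dz":0,"turn":0},{"dx":0,"dy":0,"dz":0,"turn":0}], "hand": 1, "force": 3}}

```text
time: 81.42
ee_pos: [549.5, -426.4, 181.6]
eef_rot: [-0.595, 0.804, -0.001, 0.0]
force: [-0.7, -0.6, 3.8]
grip_width: 0.297
finger_force: 3.0
```

Call:
{"method": "drive_tool", "body": {"plan": [{"dx":-0.01,"dy":0,"dz":-0.004,"turn":0},{"dx":-0.02,"dy":0,"dz":-0.007,"turn":0},{"dx":-0.03,"dy":0,"dz":-0.009,"turn":0},{"dx":-0.04,"dy":0,"dz":-0.01,"turn":0},{"dx":-0.05,"dy":0,"dz":-0.01,"turn":0},{"dx":-0.06,"dy":0,"dz":-0.009,"turn":0},{"dx":-0.066,"dy":0,"dz":-0.008,"turn":0},{"dx":-0.066,"dy":0,"dz":-0.008,"turn":0}]}}

```text
time: 82.42
ee_pos: [568.6, -362.2, 188.3]
eef_rot: [-0.595, 0.804, 0.0, -0.0]
force: [-0.1, -0.5, -1.1]
grip_width: 0.292
finger_force: 3.0
```

Call:
{"method": "drive_tool", "body": {"plan": [{"dx":0,"dy":0,"dz":0,"turn":0},{"dx":0,"dy":0,"dz":0,"turn":0},{"dx":0,"dy":0,"dz":-0.02,"turn":0},{"dx":0,"dy":0,"dz":-0.06,"turn":0},{"dx":0,"dy":0,"dz":-0.11,"turn":0},{"dx":-0.05,"dy":0.04,"dz":-0.13,"turn":0},{"dx":-0.1,"dy":0.07,"dz":-0.13,"turn":0},{"dx":-0.15,"dy":0.1,"dz":-0.13,"turn":0},{"dx":-0.2,"dy":0.13,"dz":-0.13,"turn":0},{"dx":-0.25,"dy":0.16,"dz":-0.13,"turn":0},{"dx":-0.3,"dy":0.18,"dz":-0.13,"turn":0},{"dx":-0.36,"dy":0.18,"dz":-0.13,"turn":0},{"dx":-0.42,"dy":0.18,"dz":-0.13,"turn":0},{"dx":-0.48,"dy":0.18,"dz":-0.13,"turn":0},{"dx":-0.54,"dy":0.18,"dz":-0.13,"turn":0},{"dx":-0.6,"dy":0.18,"dz":-0.13,"turn":0},{"dx":-0.6,"dy":0.18,"dz":-0.13,"turn":0},{"dx":-0.6,"dy":0.18,"dz":-0.13,"turn":0}], "hand": 0.5}}

```text
time: 84.68
ee_pos: [571.9, 263.5, 318.1]
eef_rot: [-0.595, 0.804, -0.0, -0.0]
force: [0.1, -1.1, -0.2]
grip_width: 0.5
finger_force: 0.0
```

```bash
python3 lean.py; python3 -c "
from h import *
s=cam('side');t=cam('top')
jar(t,tuple(proj(t,[403,-299,88])[0]),88,34); jar(t,tuple(proj(t,[453,-190,72])[0]),72,28)
overlay(s,[],'f_s',(170,140,420,300),3.2);overlay(t,[],'f_t',(120,130,440,290),2.5)
a=cv2.imread('pics/f_s.png');b=cv2.imread('pics/f_t.png');a=cv2.resize(a,(460,294));b=cv2.resize(b,(588,294));c=np.zeros((592,590,3),np.uint8);c[:294,:460]=a;c[296:590,:588]=b;cv2.imwrite('pics/f.png',c)
print(monitor.sense()['ee_pos'],monitor.sense()['time'])
"
```

```text
side 0.92 [336.2 189.8  16.   44. ]
   top part 336.7 172.6 centroid 337.2 189.8
side 0.84 [349.9 200.8  13.8  49.8]
   top part 348.5 183.2 centroid 348.7 200.3
side 0.81 [377.6 224.9  11.1  51.1]
   top part 376.9 205.9 centroid 376.9 225.4
side 0.71 [364.  212.1  13.6  54.5]
   top part 362.5 191.4 centroid 362.3 211.6
top 0.67 [397.2 182.8  13.6  21.4]
   top part 398.5 173.9 centroid 396.7 181.5
top 0.66 [376.2 175.6  11.1  23.1]
   top part 377.1 167.5 centroid 376.1 175.1
top 0.65 [354.5 171.8  13.   21.7]
   top part 353.4 160.3 centroid 354.1 168.8
top 0.55 [418.4 188.5  13.   20.2]
   top part 420.8 180.8 centroid 418.2 187.7
top 0.55 [382.  189.6  90.6  49.1]
   top part 359.3 173.5 centroid 381.7 189.5
A axis side z=100,150,200 [[337.8, 208.1], [339.3, 192.9], [340.8, 176.9]] top [[358.1, 174.2], [365.3, 167.2]]
jar [ 398.88487307 -341.71607768] strip vec [16.38506758 -7.68254599] n 338 77 yaw -0.4384389084099138
jar [ 453.667938   -187.17998657] strip vec [ 5.81968249 10.75158611] n 189 65 yaw 1.0746679737887432
[571.97256555 262.71692109 319.25070251] 84.975
```

View pics/f.png

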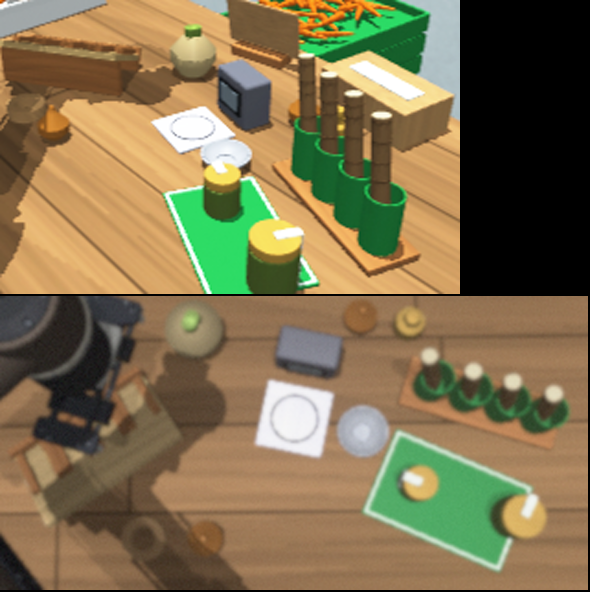

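All four roots stand in the cups at (308–382, 60–120 in the upper view). The large jar was knocked to about (399,-342), over the tray's far edge at (523,516) in the lower view. I'll put it back.

```bash
python3 -c "
from h import *
goto(400,-341,150,-2.0)
t=cam('top'); d=nets.pinpoint('large_jar',t)[0]; print(d, atz(t,d['centre'],6))
s=cam('side'); 
for d in nets.pinpoint('large_jar',s)[:2]: print(d, atz(s,d['centre'],6))
print(proj(t,circ(399,-341.7,88,34)[::10]))"
```

```text
at [571.97256555 262.71692109 319.25070251] yaw -1.869 q6 -1.04 -> mm [627.8 -12.8 168.7] turn 0.131 (+-pi) t 85.0
{'centre': [395.6, 249.1], 'confidence': 0.87} [ 402.81062848 -337.32767736    6.        ]
{'centre': [319.1, 296.3], 'confidence': 0.57} [ 400.35986183 -350.37918104    6.        ]
[[404.49347121 237.60261814]
 [392.92513169 250.35369115]
 [406.69966771 261.98979056]
 [417.15757756 248.21655187]]
```

Call:
{"method": "drive_tool", "body": {"plan": [{"dx":0.05,"dy":-0.001,"dz":0,"turn":0.03},{"dx":0.11,"dy":-0.002,"dz":0,"turn":0.06},{"dx":0.17,"dy":-0.003,"dz":0,"turn":0.09},{"dx":0.23,"dy":-0.004,"dz":0,"turn":0.13},{"dx":0.29,"dy":-0.005,"dz":0,"turn":0.13},{"dx":0.35,"dy":-0.007,"dz":0,"turn":0.13},{"dx":0.41,"dy":-0.008,"dz":0,"turn":0.13},{"dx":0.47,"dy":-0.009,"dz":0,"turn":0.13},{"dx":0.53,"dy":-0.011,"dz":0.01,"turn":0.13},{"dx":0.59,"dy":-0.012,"dz":0.05,"turn":0.13},{"dx":0.628,"dy":-0.013,"dz":0.1,"turn":0.13},{"dx":0.628,"dy":-0.013,"dz":0.15,"turn":0.13},{"dx":0.628,"dy":-0.013,"dz":0.169,"turn":0.13},{"dx":0.628,"dy":-0.013,"dz":0.169,"turn":0.13},{"dx":0.628,"dy":-0.013,"dz":0.169,"turn":0.13}], "hand": 0, "force": 30}}

```text
time: 87.05
ee_pos: [401.5, -341.0, 150.8]
eef_rot: [-0.541, 0.841, -0.001, 0.0]
force: [0.7, 0.1, 0.7]
grip_width: 1.001
finger_force: 0.0
```

```bash
python3 -c "
from h import *
goto(400,-341,57,-2.0); print(monitor.sense()['grip_width'])
s=cam('side'); 
for d in nets.pinpoint('large_jar',s)[:2]: print(d, atz(s,d['centre'],6))"
```

```text
at [ 401.45195621 -341.03947017  150.83772215] yaw -1.997 q6 -0.10 -> mm [ 0.5  1.5 93.8] turn 0.003 (+-pi) t 87.0
1.0010182942860457
{'centre': [316.9, 296.8], 'confidence': 0.96} [ 395.20051032 -348.07155911    6.        ]
```

Call:
{"method": "drive_tool", "body": {"plan": [{"dx":0.001,"dy":0.0015,"dz":0.03,"turn":0},{"dx":0.001,"dy":0.0015,"dz":0.06,"turn":0},{"dx":0.001,"dy":0.0015,"dz":0.083,"turn":0},{"dx":0.001,"dy":0.0015,"dz":0.094,"turn":0},{"dx":0.001,"dy":0.0015,"dz":0.094,"turn":0}]}}

```text
time: 87.78
ee_pos: [399.1, -341.0, 55.8]
eef_rot: [-0.541, 0.841, -0.0, -0.0]
force: [-0.7, 0.3, -0.1]
grip_width: 1.002
finger_force: 0.0
```

Call:
{"method": "drive_tool", "body": {"plan": [{"dx":0,"dy":0,"dz":0,"turn":0},{"dx":0,"dy":0,"dz":0,"turn":0},{"dx":0,"dy":0,"dz":0,"turn":0},{"dx":0,"dy":0,"dz":0,"turn":0},{"dx":0,"dy":0,"dz":0,"turn":0},{"dx":0,"dy":0,"dz":0,"turn":0}], "hand": 1, "force": 30}}

```text
time: 88.52
ee_pos: [399.7, -341.4, 56.4]
eef_rot: [-0.541, 0.841, -0.001, 0.0]
force: [0.1, -0.1, 6.4]
grip_width: 0.766
finger_force: 30.0
```

```bash
python3 -c "
from h import *
goto(404,-297,58,-2.0)"
```

```text
at [ 399.72521073 -341.36352704   56.42171985] yaw -1.997 q6 -0.09 -> mm [-42.2  14.5  -1.6] turn 0.003 (+-pi) t 88.5
```

Call:
{"method": "drive_tool", "body": {"plan": [{"dx":0,"dy":0,"dz":-0.01,"turn":0},{"dx":0,"dy":0,"dz":-0.02,"turn":0},{"dx":-0.015,"dy":0.005,"dz":-0.022,"turn":0},{"dx":-0.03,"dy":0.01,"dz":-0.022,"turn":0},{"dx":-0.042,"dy":0.0145,"dz":-0.022,"turn":0},{"dx":-0.042,"dy":0.0145,"dz":-0.015,"turn":0},{"dx":-0.042,"dy":0.0145,"dz":-0.008,"turn":0},{"dx":-0.042,"dy":0.0145,"dz":-0.003,"turn":0},{"dx":-0.042,"dy":0.0145,"dz":0,"turn":0},{"dx":-0.042,"dy":0.0145,"dz":0,"turn":0}]}}

```text
time: 89.78
ee_pos: [402.5, -296.9, 56.3]
eef_rot: [-0.541, 0.841, 0.0, -0.0]
force: [-5.1, 4.8, 11.9]
grip_width: 0.771
finger_force: 30.0
```

Call:
{"method": "drive_tool", "body": {"plan": [{"dx":0,"dy":0,"dz":0,"turn":0},{"dx":0,"dy":0,"dz":0,"turn":0},{"dx":0,"dy":0,"dz":0,"turn":0},{"dx":0,"dy":0,"dz":-0.03,"turn":0},{"dx":0,"dy":0,"dz":-0.08,"turn":0},{"dx":0,"dy":0,"dz":-0.14,"turn":0},{"dx":0,"dy":0,"dz":-0.2,"turn":0},{"dx":-0.05,"dy":0,"dz":-0.25,"turn":0},{"dx":-0.11,"dy":0,"dz":-0.26,"turn":0},{"dx":-0.17,"dy":0,"dz":-0.26,"turn":0},{"dx":-0.23,"dy":0,"dz":-0.26,"turn":0},{"dx":-0.29,"dy":0,"dz":-0.26,"turn":0},{"dx":-0.35,"dy":0,"dz":-0.26,"turn":0},{"dx":-0.41,"dy":0,"dz":-0.26,"turn":0},{"dx":-0.47,"dy":0,"dz":-0.26,"turn":0},{"dx":-0.53,"dy":0,"dz":-0.26,"turn":0},{"dx":-0.56,"dy":0,"dz":-0.26,"turn":0},{"dx":-0.56,"dy":0,"dz":-0.26,"turn":0}], "hand": 0}}

```text
time: 92.02
ee_pos: [635.4, 215.0, 313.7]
eef_rot: [-0.542, 0.84, 0.0, -0.001]
force: [-0.5, -1.1, -0.9]
grip_width: 0.999
finger_force: 0.0
```

```bash
python3 lean.py|grep side; python3 -c "
from h import *
s=cam('side');t=cam('top'); st=monitor.sense(); print(st['ee_pos'],st['time'])
jar(t,tuple(proj(t,[404,-297,88])[0]),88,34); jar(t,tuple(proj(t,[453,-190,72])[0]),72,28)
for n in ('large_jar','small_jar'):
  for p in (t,s):
    for d in nets.find_in(n,p)[:1]: print(n,np.round(d['box'],1),round(d['confidence'],2))
  h,rad,c=(82,34,(404,-297)) if n=='large_jar' else (66,28,(453,-189))
  for p in (t,s): 
    u=proj(p,np.vstack([circ(*c,6,rad),circ(*c,6+h,rad)])); print('  expected',((u.max(0)+u.min(0))/2).round(1),(u.max(0)-u.min(0)).round(1))
"
```

```text
side 0.88 [336.9 191.2  14.4  40.3]
side 0.78 [376.6 226.3  13.4  49.5]
side 0.76 [350.4 199.7  12.1  44.7]
side 0.63 [363.2 214.1   8.5  51. ]
A axis side z=100,150,200 [[337.8, 208.1], [339.3, 192.9], [340.8, 176.9]] top [[358.1, 174.2], [365.3, 167.2]]
[634.79211581 212.00221014 316.16018011] 92.325
jar [ 402.59000391 -296.73483951] strip vec [ 10.95367626 -11.43564405] n 319 101 yaw -0.8069215213758082
jar [ 453.90632104 -187.57321047] strip vec [ 5.50652485 11.24438271] n 187 70 yaw 1.11541181280903
large_jar [385.2 250.2  25.2  25.1] 0.72
large_jar [306.1 273.   27.8  39.3] 0.81
  expected [385.8 248.1] [30.7 24.4]
  expected [305.3 271.2] [29.3 44.6]
small_jar [345.5 232.9  20.7  20. ] 0.78
small_jar [290.7 243.2  22.4  31.3] 0.72
  expected [347.1 231.7] [22.9 20.5]
  expected [289.4 244.2] [21.1 32.2]
```

```bash
python3 -c "
from h import *
print(r.job_done())"
```

```text
the job is handed in; nothing more can be done
None
```

I handed the job in at about 92 s. I set each jar on the scanner spot, large first, its label within about 3 degrees of the window by the camera, and let go for over a second, though nothing showed that it read. Both jars are upright on the tray (I put the large one back after it was knocked to the edge), and all four roots stand tip down, one to a cup.

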